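# Nest the graded storage boxes and hook the lid on

### The arm

A 6-joint arm with a two-finger parallel gripper is mounted at the origin on a cart in front of the work surface, level with it; the furniture and walls round the work are solid. World frame = base frame: x ahead of the robot, y to its left, z up, the work surface at z = 0. Lengths are in m, angles in rad, forces in N, time in s.
With the tool pointing down it reaches from about 0.4 to 0.825 m from the base axis. Payload 7 kg.
Tool frame: the origin (TCP) lies at the centre of the arm's flange, where the gripper is bolted on; the fingertips stand env.nose_length ahead of it and the grasp point (between the pads) lies 155 mm ahead of it (env.nose_length is the distance from the TCP to the fingertips, in m); x points along the fingers, y is the direction in which the jaws open and shut, and the axes are right-handed (so a half turn about x gives the same grasp; the last joint's range is limited). The gripper opens to 85 mm and grips with 20 to 120 N. Pads are 22 mm wide; open, the fingers measure 114 mm over their backs; the gripper's body (76 mm by 85 mm) begins 54 mm behind the grasp point. The pads swing forward as they close: fully open they stand 13 mm farther back than shut.
Start: joints at [1.398, 0.359, 0.012, 0, -1.224, -0.288], TCP at [0.3, 0.605, 0.405] pointing down, gripper open.
Joint ranges: [-3.07, 3.07], [-1.43, 2.12], [-1.02, 1.25], [-3.03, 1.67], [-3.05, -0], [-3.03, 3.03]. Speed limits (rad/s): [2.39, 2.39, 3.01, 3.14, 3.14, 3.14].

### API

Orientations are given as a unit quaternion [x, y, z, w].
In Python, from station import env gives the robot as it stands.
- The arm moves only by the shell command python3 -m handwheel 'ROWS' [FORCE]. ROWS is JSON, a list of rows, each an object with "offset": the shift along the tool's x, y, z in cm, a list of three; "rotation": the turn, a rotation vector about the tool's x, y, z in degrees, a list of three; "jaw": the closure, from -1 (fully open) to 1 (shut), so that 0 is half open. A call has 1 to 5 rows; each row is the pose to reach, as a shift and turn from the pose measured when the call began, along the tool's axes at that moment; what a row does not reach only later rows make up. A row lasts 1/8 s, in which the tool goes at most 62.5 mm and 10.7 degrees, less where a joint would pass 70% of its speed; a pose out of reach is approached as far as the arm can. A call with a gripper value outside its range is refused whole. The fingers move at their own pace and stop on an object; FORCE is the grip in N (left out, the last holds). Time passes only in rows, so rows that repeat a pose let the fingers close. It gives the time, the measured TCP pose, the force and the opening at its end, in the units of the state.
- env.read_state(): the state, without advancing time (a new reading comes with each control period).
- env.camera(name): name is "scene" or "top"; returns a dict with "pixels" (384x512x3 uint8, red, green, blue), "fx", "fy", "cx", "cy" (pixels), "k1" (the pictures are not rectified: a ray, as slopes to the right and down, at radius r is drawn at 1 + k1 r^2 times it, then the intrinsics apply), "R" (3x3) and "t" (3): a world point X has camera coordinates R X + t. Camera axes: x right, y down, z forward; pixel columns grow to the right and rows downward; lengths in m; the calibration is good to about 2 mm. A picture is of the moment at which its call begins. There is no depth.
- env.job_done(): hands the job in, once; it reports no verdict.
Trained networks look in a picture, given as the dict that the camera call returned (one of the last four; its "shot" number tells which), for a name from the list of things; names that differ only in an ending like _2 or _b are one class to them, and where a whole thing is asked for, a point or a joint stands for the part that bears it (a point fixed in the world has none). Each returns a list of dicts, best first, with "p" (0 to 1); they miss things now and then, are a little off and sometimes report something else, mostly with a low value. They report only what shows in the picture. A call takes as long as a camera call. They do not tell look-alikes from the thing itself.
- env.search_frame(picture, query): "point" ([column, row] in pixels, amid what is visible of it).
- env.mark_of(picture, query): "point" ([column, row] in pixels: a listed point, or the origin of a listed thing).
The state is a dict: "time_s": time; "joints": joint angles; "qd": joint speeds; "joint_efforts": joint torques, N m; "tool_pos": TCP position; "orientation": TCP orientation; "wrist_force": force on the tool from outside, world axes, zero at the start; "wrist_torque": the same for the moment, N m; "width": opening from 0.0 (shut) to 1.0 (fully open).
Only numpy, scipy, OpenCV 4.12 (cv2) and the standard library are available. Lean on these libraries where they do the work, as an engineer would, in place of code of your own. Each camera call takes 0.05 s, during which the arm holds its last target.

### The job

Put the set of storage boxes away as one: lower the ivory middle box into the blue-grey large box until it stands on its floor and let go, then lower the small red box by its bar right down into the middle one. Close the large box with its lid, which is leaning on the red carton: while the lid is still tilted, hook its tongue under the lip on the large box, then swing it down until it lies flat on the rim all round, and let go. Keep the large box where it stands, and do not disturb the other things on the bench.

Things in the scene. Friction and masses are not known exactly. Their poses are not given: they have to be found in the camera images.
- large_box: Large storage box, dark blue-grey sheet steel, open on top, loose, 1.5 kg. Outside 200 mm (its x) x 150 mm (its y), rim 110 mm high; inside 190 x 140 mm, floor 4 mm thick. Origin: centre of its underside, z up. The short side at its -x carries the lip and a blank card holder; it is at the robot's right, the box's x points left, within 15 degrees. Hand cut-outs in both long sides.
- cut_left (a point): Middle of the bottom edge of the U-shaped hand cut-out in the large box's +y long side, (0, 73, 62) mm in its frame; the -y side has the same. Open at the top, 64 mm wide at the bottom, 88 mm at the rim, right through the wall: a finger that pinches the middle box's long side can pass down in it.
- lip (a point): Middle of the free edge of the fixed lip on the large box, underside: (-97, 0, 123.5) mm in the large box's frame. Outside the box's -x wall a ledge level with the rim runs out to an upright strip (inner face at x = -114), from which a leaf, 110 mm wide and 3 mm thick, slopes up and inwards at 25 degrees: 6 mm of height over the ledge at the strip, 13 mm at this free edge. Box mouth clear.
- middle_box: Middle storage box, ivory, open, empty, loose, 0.2 kg. Over the rim 180 mm (its x) x 130 mm (its y), 95 mm high, foot 164 x 114 mm; floor 4 mm thick. Origin: centre of its underside, z up. Fits in the large box with the x axes parallel (either way round), 5 mm to spare each side; then its origin is 4 mm above the large box's. At the start its x points left, within 15 degrees.
- middle_rim (a point): Top middle of the rim on the middle box's +y long side, (0, 61, 95) mm in its frame; the -y side is the same. All round, the rim is an upright band 8 mm thick and 18 mm high, to be pinched from above. Inside width at the floor 106 mm, length 156 mm.
- small_box: Small storage box, brick red, open, empty, loose, 0.25 kg. Over the rim 148 mm (its x) x 98 mm (its y), walls 60 mm high, foot 138 x 88 mm, with a carrying bar above. Origin: centre of its underside, z up. Fits in the middle box with the x axes parallel (either way round), 6 mm to spare each side; then its origin is 4 mm above the middle box's. At the start its x points left.
- small_bar (a point): Centre of the small box's wooden carrying bar, (0, 0, 82) mm in its frame. The bar runs along the box's x, 130 mm long, 12 mm wide (y), 16 mm high, with 38 mm free on both sides and 70 mm below it.
- lid: Lid of the large box: dark blue-grey steel plate 3 mm thick, x -98 to +101 mm, y +-75 mm, 0.3 kg; origin on its underside, z out of its top. Three ribs 6 mm deep below it drop inside the box (outer faces y = +-66, x = +88). At the start it leans at 26 degrees on the red carton, tongue edge on the bench at the right, +x edge up. Closed: axes parallel to the large box's, origin 110 mm above it.
- lid_grip (a point): Centre of the wooden bar of the lid's bow handle, (0, 0, 29) mm in the lid's frame; axes as the lid's. The bar is parallel to the lid's y, 84 mm long, 12 mm wide (along x), 16 mm high (along z), 18 mm clear above the plate.
- lid_tongue (a point): Middle of the end of the lid's tongue, at mid thickness, (-111, 0, 1.5) mm in the lid's frame. The tongue is 90 mm wide, 3 mm thick, and continues the plate's -x edge by 13 mm.
- lid_far_edge (a point): Middle of the lid's edge opposite the tongue, on the underside: (101, 0, 0) mm in the lid's frame.
- screw_carton: Red card carton full of screws, 0.9 kg, standing on a long narrow side: 102 x 45 mm on the bench, 64 mm high; the lid leans on its upper right edge. Origin: centre of its underside. It may be nudged but stays there.
- paint_tin: Bystander: paint tin, 103 mm across, 120 mm high, origin under its centre.
- scrub_brush: Bystander: grey scrubbing brush with a bow handle, 61 x 155 x 91 mm, origin under its centre.
- grey_tape: Bystander: roll of grey tape lying flat, 100 mm across, 48 mm high, origin under its centre.
- scissors: Bystander: red-handled scissors lying flat, 87 x 199 x 9 mm, origin under the centre.
- tag_bundle: Bystander: bundle of buff tags, 95 x 48 x 19 mm, origin under its centre.
- wine_glass: Bystander: stemmed wine glass standing upright, 90 mm across, 147 mm high, fragile; origin under its foot.
- blue_carton: Bystander: small blue carton, 72 x 51 x 35 mm, origin under its centre.
Not all that is in view belongs to the job. There is more than one size of the small_box; the one meant has the size given above.

How it is judged:
By the outcome, as a careful person would: the job done as asked, in the order asked, and still so for the second after the job is handed in, with the robot touching nothing.
It also fails if it takes over 69 s, if anything falls off the work surface, if the arm or the gripper's body presses on something with over 40 N, if the wrist force passes 120 N, or if a joint passes its speed limit or range.

## Working session

There is one attempt and no reset: what is moved stays moved. The work goes in short steps, Python scripts to look and compute and a shell command to move; the robot and the scene stay as the last step left them, time stands still between calls to the robot, and variables do not carry over. Pictures are saved under pics/ and viewed, and the job is handed in when it is done.

```bash
ls; mkdir -p pics; python3 - <<'E'
from station import env
import cv2
print(env.read_state(), env.nose_length)
for n in ("scene","top"):
    p=env.camera(n); cv2.imwrite(f"pics/{n}0.png",p["pixels"][:,:,::-1])
    print(n,{k:v for k,v in p.items() if k!="pixels"})
    for q in ["large_box","middle_box","small_box","lid","screw_carton","lip","cut_left","middle_rim","small_bar","lid_grip","lid_tongue","lid_far_edge"]:
        for f in (env.mark_of,):
            print(q,[(([round(v) for v in d["point"]]),round(d["p"],2)) for d in f(p,q)][:4])
E
```

```text
pics
{'time_s': 0.0, 'joints': array([ 1.39812342e+00,  3.59402265e-01,  1.10531990e-02, -3.43097029e-04,
       -1.22410385e+00, -2.88062874e-01]), 'qd': array([-0.00034075, -0.00125938,  0.00033706, -0.00165537, -0.00070462,
       -0.00023017]), 'joint_efforts': array([ 7.19407672e-04, -5.83331180e+01,  2.93421149e+01,  6.93659127e+00,
       -5.99286912e-03,  1.51268250e-05]), 'tool_pos': array([0.30004803, 0.60442837, 0.4037523 ]), 'orientation': array([-0.68833699,  0.16208919,  0.68849717,  0.1609066 ]), 'wrist_force': array([ 0.66397916,  0.97253155, -0.48732794]), 'wrist_torque': array([-0.02700306, -0.06461628,  0.02781996]), 'width': 0.9996772007556034} 0.1734
scene {'fx': 438.7870862525693, 'fy': 438.7870862525693, 'cx': 250.34335008175975, 'cy': 195.10045129063155, 'k1': -0.0748608253495684, 'R': array([[-5.88245501e-01, -8.08682255e-01, -4.90130350e-04],
       [-4.87924317e-01,  3.55405404e-01, -7.97255831e-01],
       [ 6.44900838e-01, -4.68743009e-01, -6.03641367e-01]]), 't': array([0.37793342, 0.35720699, 1.51937382]), 'shot': 1}
large_box [([303, 233], 0.73), ([260
[... 777 characters left out ...]
0.01540308, -0.1986752 ],
       [ 0.19874203, -0.0029217 , -0.98004748]]), 't': array([0.05084733, 0.5788912 , 1.18912995]), 'shot': 2}
large_box [([275, 194], 0.64)]
middle_box [([194, 239], 0.72), ([305, 257], 0.58)]
small_box [([123, 217], 0.96), ([196, 193], 0.68), ([283, 209], 0.39)]
lid [([373, 217], 0.7), ([194, 241], 0.2)]
screw_carton [([353, 220], 0.5), ([318, 145], 0.36)]
lip [([309, 180], 0.9), ([348, 156], 0.53), ([275, 195], 0.29)]
cut_left [([280, 208], 0.82), ([191, 192], 0.16)]
middle_rim [([184, 260], 0.84)]
small_bar [([190, 189], 0.75), ([112, 212], 0.59)]
lid_grip []
lid_tongue [([395, 218], 0.9)]
lid_far_edge [([348, 215], 0.83), ([281, 209], 0.43), ([273, 196], 0.19)]
```

View pics/scene0.png

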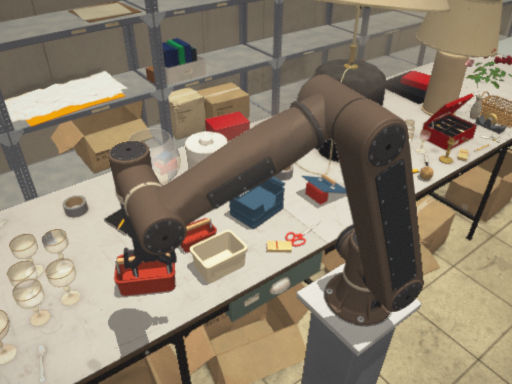

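View pics/top0.png

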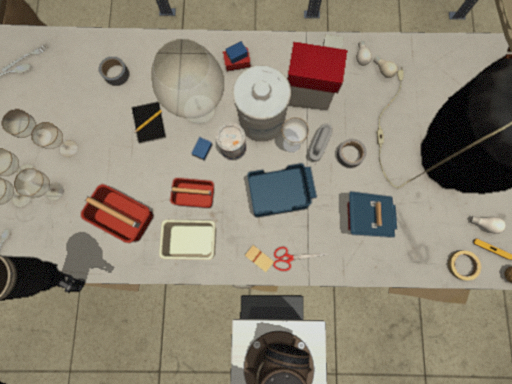

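```bash
cat > h.py <<'E'
import numpy as np, cv2
from station import env
from scipy.spatial.transform import Rotation as Ro
from scipy.optimize import least_squares
def proj(c,X):
    X=np.atleast_2d(X); P=X@c["R"].T+c["t"]; s=P[:,:2]/P[:,2:]; r2=(s**2).sum(1,keepdims=True)
    s=s*(1+c["k1"]*r2); return s*[c["fx"],c["fy"]]+[c["cx"],c["cy"]]
def back(c,uv,z):
    d=(np.array(uv,float)-[c["cx"],c["cy"]])/[c["fx"],c["fy"]]; s=d.copy()
    for _ in range(10): s=d/(1+c["k1"]*(s**2).sum())
    R=c["R"]; o=-R.T@c["t"]; v=R.T@np.r_[s,1]; return o+v*(z-o[2])/v[2]
def crop(c,name,u0,v0,u1,v1,k,polys=()):
    im=c["pixels"][:,:,::-1].copy(); im=cv2.resize(im[v0:v1,u0:u1],None,fx=k,fy=k,interpolation=cv2.INTER_CUBIC)
    for X,col in polys:
        p=(proj(c,X)-[u0,v0]+0.5)*k
        cv2.polylines(im,[np.round(p).astype(int)],True,col,1,cv2.LINE_AA)
    cv2.imwrite(f"pics/{name}.png",im)
def rect(x0,x1,y0,y1,z): return np.array([[x0,y0,z],[x1,y0,z],[x1,y1,z],[x0,y1,z]])
def put(P,x,y,yaw,z=0): return P@Ro.from_euler('z',yaw,degrees=True).as_matrix().T+[x,y,z]
E
python3 - <<'E'
from h import *
t=env.camera("top"); s=env.camera("scene")
crop(t,"t1",150,120,300,270,5); crop(t,"t2",240,150,420,280,4); crop(s,"s1",180,160,360,290,4)
for n,uv,z in [("large",(275,194),0),("mid",(194,239),0),("small",(196,193),0),("bar",(190,189),.082),("tongue",(395,218),.0),("far",(348,215),.087),("lip",(309,180),.1235)]: print(n,back(t,uv,z).round(3))
E
```

```text
large [0.591 0.015 0.   ]
mid [0.422 0.304 0.   ]
small [0.59  0.306 0.   ]
bar [0.587 0.312 0.082]
tongue [ 0.509 -0.421  0.   ]
far [ 0.504 -0.23   0.087]
lip [ 0.615 -0.094  0.123]
```

View pics/t1.png

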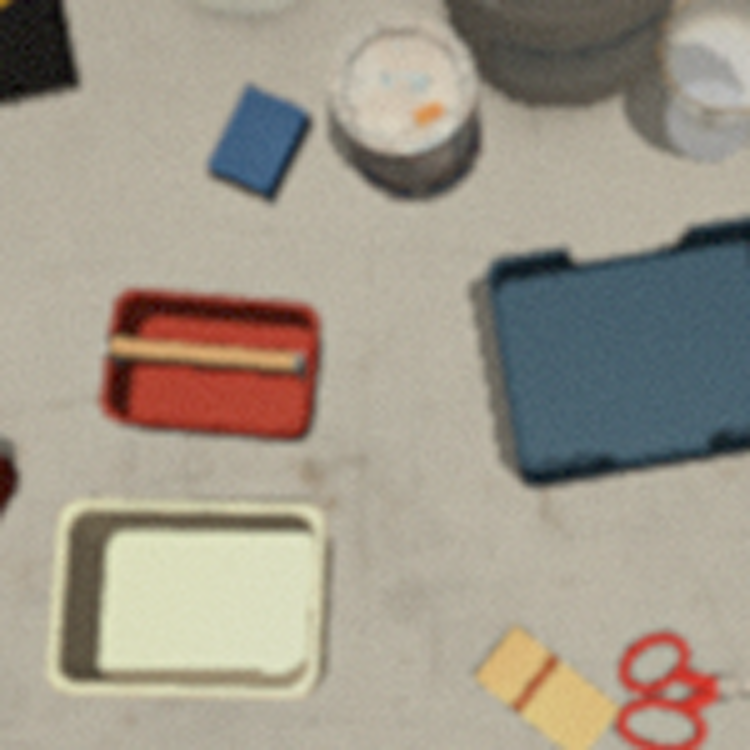

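View pics/t2.png

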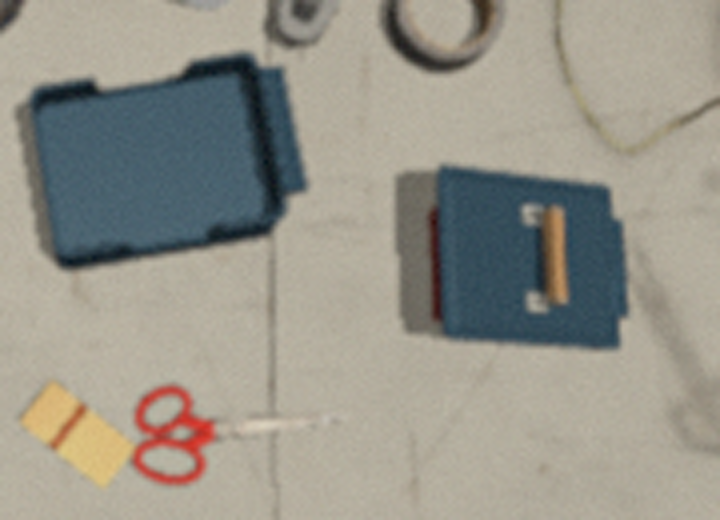

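View pics/s1.png

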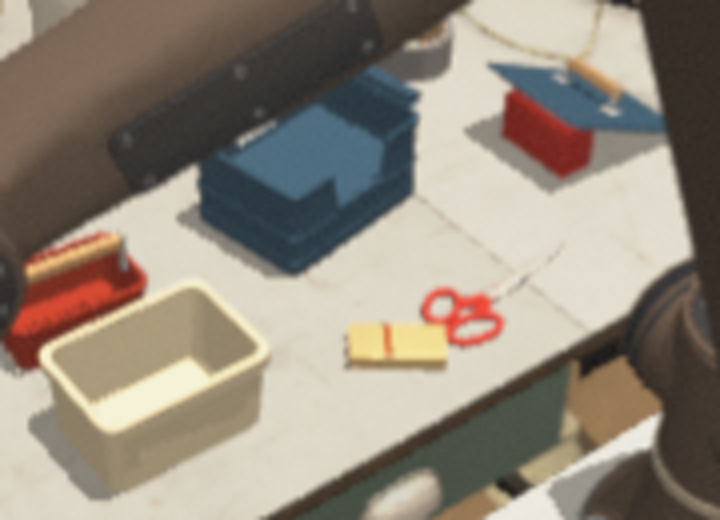

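```bash
cat > fit1.py <<'E'
from h import *
t=env.camera("top"); s=env.camera("scene")
def fit(c,pts,P,z,g):
    f=lambda q:(proj(c,put(P,q[0],q[1],q[2]))-pts).ravel()
    r=least_squares(f,g); return r.x,r.fun.reshape(-1,2)
def T1(a): return np.array(a)/5+[150,120]-.5
def T2(a): return np.array(a)/4+[240,150]-.5
q,e=fit(t,T1([(58,500),(328,508),(318,698),(47,688)]),np.array([[.09,-.065,.095],[-.09,-.065,.095],[-.09,.065,.095],[.09,.065,.095]]),0,[.43,.3,90.]); print("mid",q.round(4),e.round(1).tolist()); qm=q
q,e=fit(t,T1([(117,289),(322,303),(305,440),(100,418)]),np.array([[.074,-.049,.06],[-.074,-.049,.06],[-.074,.049,.06],[.074,.049,.06]]),0,[.59,.3,90.]); print("small",q.round(4),e.round(1).tolist()); qs=q
q,e=fit(t,T2([(32,90),(252,54),(283,228),(58,268)]),np.array([[.1,-.075,.11],[-.1,-.075,.11],[-.1,.075,.11],[.1,.075,.11]]),0,[.6,.0,85.]); print("large",q.round(4),e.round(1).tolist()); ql=q
G=(0,255,0);Y=(0,255,255)
polys=[(put(rect(-.09,.09,-.065,.065,.095),*qm),G),(put(rect(-.078,.078,-.053,.053,.004),*qm),Y),
(put(rect(-.074,.074,-.049,.049,.06),*qs),G),(put(rect(-.065,.065,-.006,.006,.09),*qs),Y),
(put(rect(-.1,.1,-.075,.075,.11),*ql),G),(put(rect(-.095,.095,-.07,.07,.11),*ql),Y),(put(rect(-.095,.095,-.07,.07,.004),*ql),Y)]
crop(t,"o1",150,140,330,280,4,polys); crop(s,"os1",160,160,310,300,5,polys)
E
python3 fit1.py
python3 - <<'E'
from h import *
R=Ro.from_quat(env.read_state()["orientation"]).as_matrix(); print(R.round(3))
E
```

```text
mid [ 0.4148  0.3093 89.3305] [[0.4, -0.7], [0.2, -0.9], [0.1, 0.5], [-0.7, 1.1]]
small [ 0.5815  0.3099 85.8073] [[-0.3, -0.8], [0.4, 0.1], [0.6, -0.0], [-0.8, 0.7]]
large [5.85100e-01 7.50000e-03 1.00279e+02] [[-1.6, 0.7], [1.1, 0.5], [1.7, -0.4], [-1.1, -0.7]]
[[-0.    -0.445 -0.896]
 [ 0.    -0.896  0.445]
 [-1.    -0.     0.   ]]
```

View pics/o1.png

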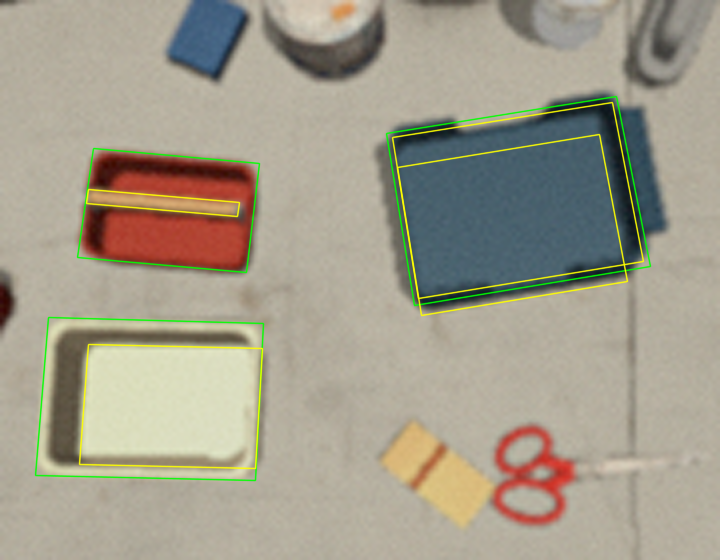

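View pics/os1.png

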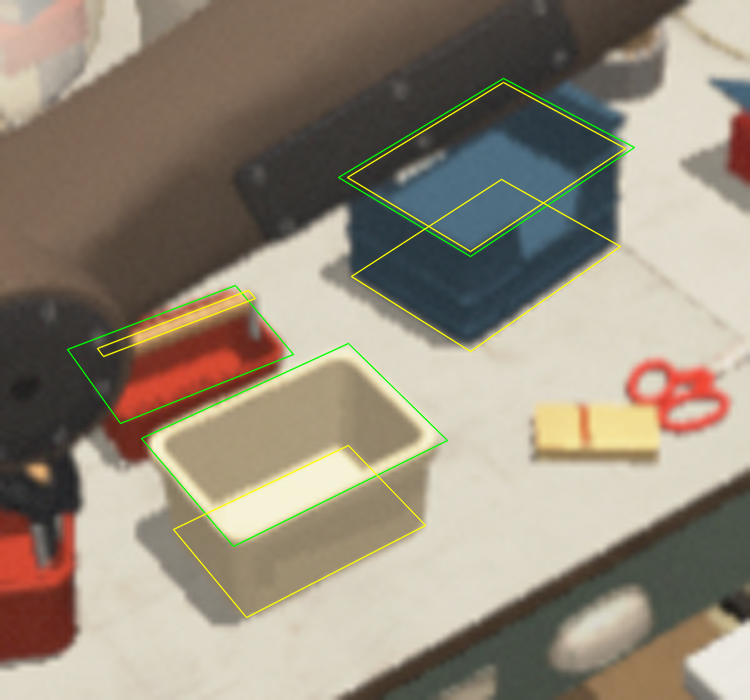

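```bash
python3 - <<'E'
from h import *
t=env.camera("top"); print((-t["R"].T@t["t"]).round(3))
s=env.camera("scene"); print((-s["R"].T@s["t"]).round(3))
t=dict(t); im=t["pixels"].astype(float); t["pixels"]=np.clip((im/160)**.6*255,0,255).astype(np.uint8)
crop(t,"z1",240,155,325,225,9); crop(t,"z2",150,170,225,265,6)
E
```

```text
[0.33  0.063 1.28 ]
[-0.583  0.891  1.202]
```

View pics/z1.png

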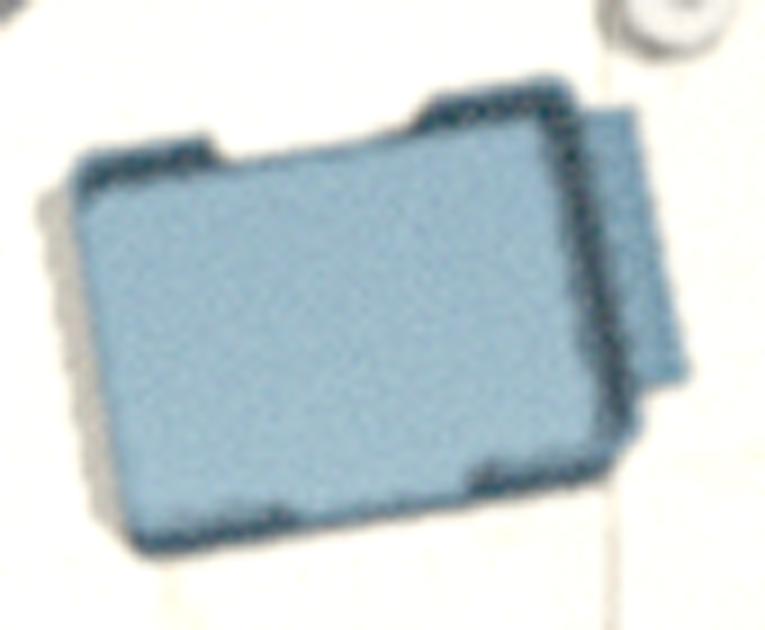

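View pics/z2.png

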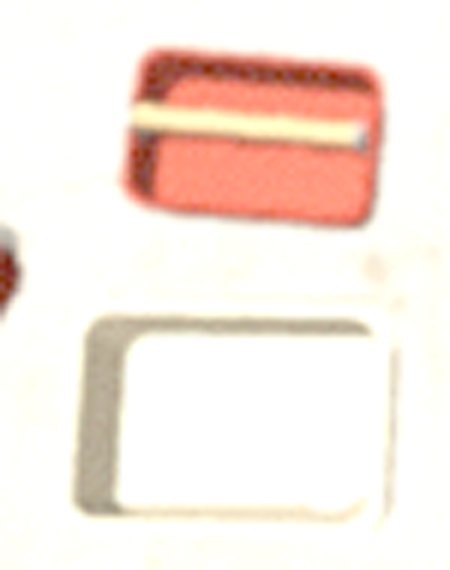

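```bash
cat > seg.py <<'E'
from h import *
def rr(x,y,z,r=.012):
    a=[]
    for sx,sy,o in [(1,1,0),(-1,1,90),(-1,-1,180),(1,-1,270)]:
        for k in range(0,91,15):
            th=np.radians(o+k); a.append([sx*(x-r)+r*np.cos(th),sy*(y-r)+r*np.sin(th),z])
    return np.array(a)
M={"middle":np.vstack([rr(.09,.065,.095),rr(.09,.065,.077),rr(.082,.057,0)]),
"small":np.vstack([rr(.074,.049,.06),rr(.069,.044,0)]),
"large":np.vstack([rr(.1,.075,.11,.006),rr(.1,.075,0,.006)])}
def mask(c,name,roi):
    im=c["pixels"].astype(np.float32); im=cv2.resize(im,None,fx=4,fy=4,interpolation=cv2.INTER_CUBIC)
    im=cv2.GaussianBlur(im,(0,0),3); r,g,b=im[...,0],im[...,1],im[...,2]
    if name=="small": m=(r>1.7*g)
    elif name=="large": m=(b>r*1.12)
    else: m=((r-b)>0.16*r)&(r>90) 
    o=np.zeros(m.shape,np.uint8); u0,v0,u1,v1=[4*k for k in roi]; o[v0:v1,u0:u1]=m[v0:v1,u0:u1]
    n,l,st,_=cv2.connectedComponentsWithStats(o); o=(l==1+np.argmax(st[1:,4])).astype(np.uint8)
    cs,_=cv2.findContours(o,cv2.RETR_EXTERNAL,cv2.CHAIN_APPROX_NONE); p=max(cs,key=len)[:,0,:].astype(float)
    return (p+.5)/4-.5, roi
def inroi(p,roi): return (p[:,0]>roi[0]+1)&(p[:,0]<roi[2]-1)&(p[:,1]>roi[1]+1)&(p[:,1]<roi[3]-1)
def hd(c,X,pts):
    h=cv2.convexHull(proj(c,X).astype(np.float32))
    return np.array([cv2.pointPolygonTest(h,(float(a),float(b)),True) for a,b in pts])
def fitsil(name,obs,g,loss="cauchy"):
    pts=[(c,p[inroi(p,r)][::4]) for c,p,r in obs]
    f=lambda q: np.concatenate([hd(c,put(M[name],*q[:2],np.degrees(q[2])),p) for c,p in pts])
    g=[g[0],g[1],np.radians(g[2])]
    r=least_squares(f,g,loss=loss,f_scale=.4,diff_step=1e-3,x_scale=[.01,.01,.05])
    q=[r.x[0],r.x[1],np.degrees(r.x[2])]; e=f(r.x); return np.array(q),np.sqrt(np.median(e**2)),len(e)
def draw(c,name,obs,q,roi,k,X=None):
    im=c["pixels"][:,:,::-1]; u0,v0,u1,v1=roi; im=cv2.resize(im[v0:v1,u0:u1],None,fx=k,fy=k,interpolation=cv2.INTER_CUBIC)
    for p in obs: 
        for a in (p-[u0,v0]+.5)*k: cv2.circle(im,tuple(int(x) for x in a),0,(0,255,255),-1)
    for qn,qq in q.items():
        h=cv2.convexHull(proj(c,put(M[qn],*qq)).astype(np.float32))[:,0]
        cv2.polylines(im,[np.round((h-[u0,v0]+.5)*k).astype(int)],True,(0,255,0),1,cv2.LINE_AA)
    cv2.imwrite(f"pics/{name}.png",im)
E
cat > run.py <<'E'
from seg import *
t=env.camera("top"); s=env.camera("scene")
RT={"middle":(150,210,225,270),"small":(160,170,222,215),"large":(235,155,303,225)}
RS={"middle":(180,220,255,290),"small":(160,200,218,255),"large":(215,160,290,235)}
G={"middle":(.42,.305,90),"small":(.585,.308,86),"large":(.59,.01,98)}
q={};ot=[];os=[]
for n in M:
    a=(t,*mask(t,n,RT[n])); b=(s,*mask(s,n,RS[n])); ot.append(a[1]); os.append(b[1])
    for lab,o in (("top",[a]),("both",[a,b]),("scene",[b])):
        r=fitsil(n,o,G[n]); print(n,lab,r[0].round(4),round(r[1],2),r[2])
        if lab=="both": q[n]=r[0]
        if lab=="top" and n=="large": qt=r[0]
draw(t,"f_t",ot,q,(150,150,330,280),4); draw(s,"f_s",os,q,(160,150,310,300),5)
E
python3 run.py
```

```text
middle top [ 0.4148  0.3095 89.802 ] 0.26 183
middle both [ 0.4153  0.3097 89.764 ] 0.47 348
middle scene [ 0.4182  0.3102 89.2191] 0.57 165
small top [ 0.5854  0.3061 86.067 ] 2.36 197
small both [ 0.5854  0.3059 86.0298] 2.88 286
small scene [ 0.6226  0.298  90.4854] 2.31 89
large top [5.979000e-01 6.500000e-03 1.005415e+02] 0.2 144
large both [5.985000e-01 6.500000e-03 1.008169e+02] 1.49 289
large scene [ 6.038000e-01 -1.800000e-03  1.012941e+02] 1.57 145
```

View pics/f_t.png

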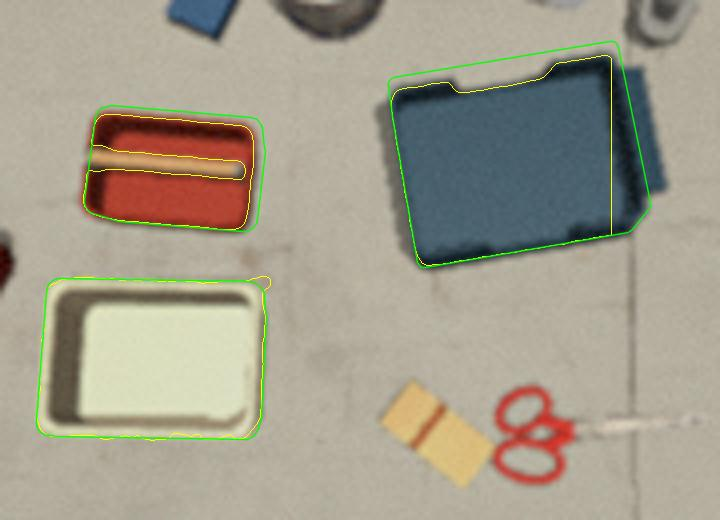

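View pics/f_s.png

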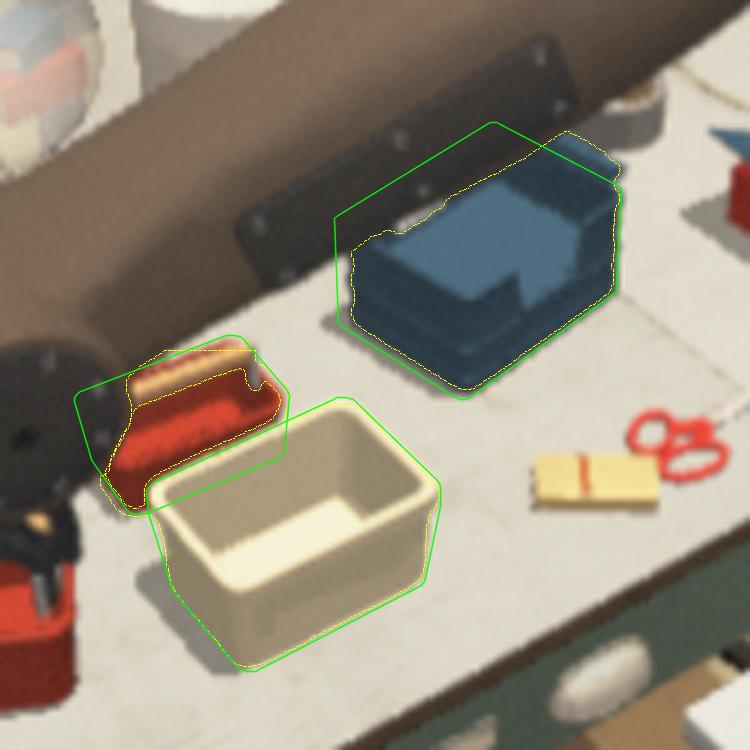

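```bash
cat > plan.py <<'E'
from h import *
def down(ang): # tool y at world angle (deg), pointing down
    a=np.radians(ang); x=np.array([0,0,-1.]); y=np.array([np.cos(a),np.sin(a),0]); return np.c_[x,y,np.cross(x,y)]
def go(gp,R,L=.155):
    s=env.read_state(); R0=Ro.from_quat(s["orientation"]).as_matrix(); p0=s["tool_pos"]
    tcp=np.array(gp)-L*R[:,0]; d=R0.T@(tcp-p0)*100; rv=np.degrees(Ro.from_matrix(R0.T@R).as_rotvec())
    print("offset cm",d.round(2),"len",np.linalg.norm(d).round(1),"rot",rv.round(2),"ang",np.linalg.norm(rv).round(1),"gp now",(p0+.155*R0[:,0]).round(4),"F",s["wrist_force"].round(1),"w",round(s["width"],3),"t",round(s["time_s"],2))
E
python3 -c "
from plan import *
go([.354,.3097,.2],down(179.8))"
```

```text
offset cm [  4.97  24.02 -17.93] len 30.4 rot [63.8 -0.   0. ] ang 63.8 gp now [0.3002 0.6046 0.2497] F [-0.  -0.1 -0.6] w 0.999 t 1.7
```

```bash
python3 -m handwheel '[{"offset":[1,4.8,-3.6],"rotation":[10.6,0,0],"jaw":-1},{"offset":[2,9.6,-7.2],"rotation":[21.2,0,0],"jaw":-1},{"offset":[3,14.4,-10.8],"rotation":[31.8,0,0],"jaw":-1},{"offset":[4,19.2,-14.4],"rotation":[42.4,0,0],"jaw":-1},{"offset":[5,24,-17.9],"rotation":[53,0,0],"jaw":-1}]' 80; python3 -c "
from plan import *
go([.354,.3097,.2],down(179.8))"
```

```text
time_s: 2.33
tool_pos: [0.3538, 0.3081, 0.3547]
orientation: [-0.543, 0.453, 0.543, 0.454]
wrist_force: [1.4, 0.1, 1.1]
width: 0.999
offset cm [-0.03 -0.05  0.16] len 0.2 rot [10.47  0.04  0.03] ang 10.5 gp now [0.3539 0.3082 0.1997] F [1.4 0.1 1.1] w 0.999 t 2.33
```

```bash
python3 -m handwheel '[{"offset":[0,-0.05,0.16],"rotation":[10.5,0,0],"jaw":-1},{"offset":[0,-0.05,0.16],"rotation":[10.5,0,0],"jaw":-1}]'; cat >> run.py <<'E'
E
python3 run.py; python3 -c "
from plan import *
c=env.camera('scene');crop(c,'s2',130,120,380,300,3)
go([.354,.3097,.085],down(179.8))"
```

```text
time_s: 2.58
tool_pos: [0.3542, 0.3093, 0.3552]
orientation: [-0.499, 0.5, 0.499, 0.502]
wrist_force: [0.1, -0.5, -0.1]
width: 1.001
middle top [ 0.4146  0.3106 90.1804] 1.71 288
middle both [ 0.4153  0.3102 90.2595] 0.98 454
middle scene [ 0.4178  0.3092 89.4415] 0.53 166
small top [ 0.5855  0.3062 86.1078] 2.38 197
small both [ 0.5851  0.3051 85.6537] 2.76 306
small scene [ 0.5871  0.3071 74.1418] 4.31 109
large top [5.978000e-01 6.400000e-03 1.006142e+02] 0.18 144
large both [5.985000e-01 6.500000e-03 1.008665e+02] 1.13 281
large scene [6.060000e-01 8.000000e-04 1.032891e+02] 0.99 137
offset cm [ 1.148e+01  1.000e-02 -8.000e-02] len 11.5 rot [0.23 0.06 0.04] ang 0.2 gp now [0.3541 0.3105 0.1998] F [-0.2 -0.7 -0.1] w 0.999 t 2.73
```

View pics/s2.png

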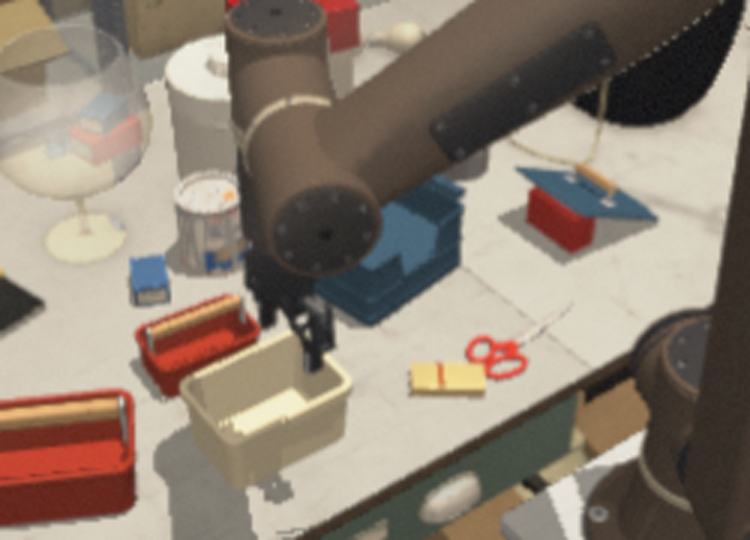

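View pics/f_s.png

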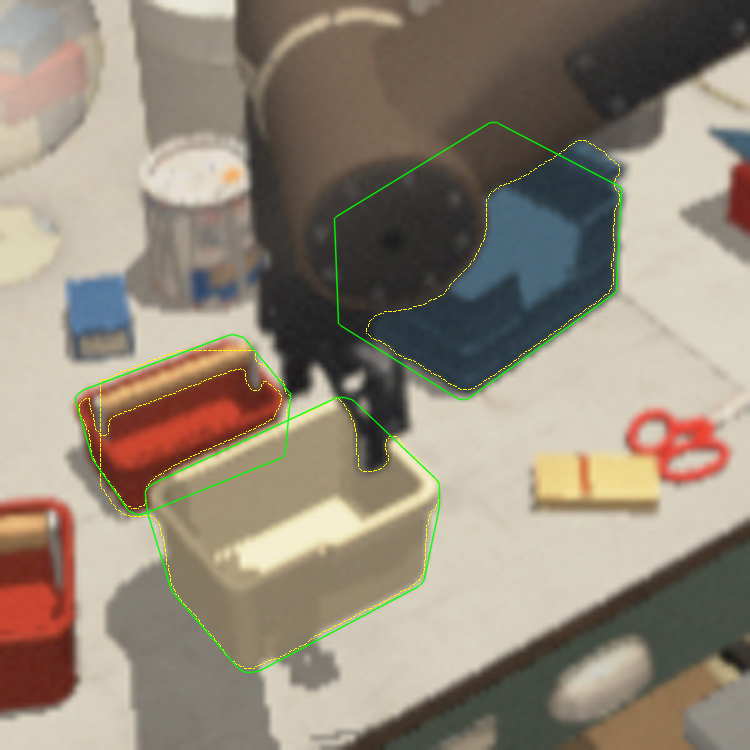

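```bash
python3 -m handwheel '[{"offset":[6,0,-0.08],"rotation":[0,0,0],"jaw":-1},{"offset":[10,0,-0.08],"rotation":[0,0,0],"jaw":-1},{"offset":[11.5,0,-0.08],"rotation":[0,0,0],"jaw":-1},{"offset":[11.5,0,-0.08],"rotation":[0,0,0],"jaw":-1}]' 80; python3 -c "
from plan import *
t=env.camera('top');crop(t,'t3',140,190,260,290,6)
c=env.camera('scene');crop(c,'s3',170,190,290,300,6)
go([.354,.3097,.085],down(179.8))"
```

```text
time_s: 3.22
tool_pos: [0.3538, 0.31, 0.2386]
orientation: [0.501, -0.5, -0.501, -0.498]
wrist_force: [-0.6, 1.1, 1.0]
width: 0.997
offset cm [ 0.02  0.02 -0.08] len 0.1 rot [0.35 0.06 0.06] ang 0.4 gp now [0.3543 0.3106 0.0852] F [ 1.4 -0.  -0.3] w 0.998 t 3.33
```

View pics/s3.png

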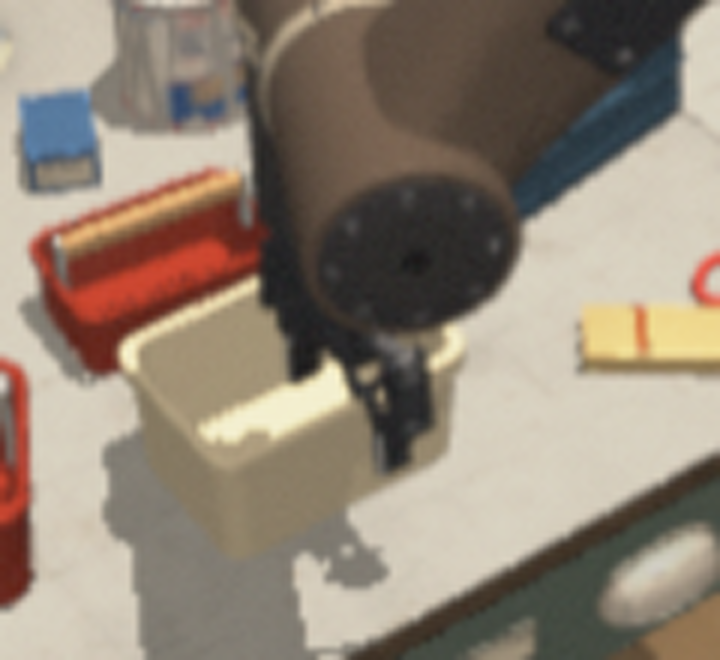

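View pics/t3.png

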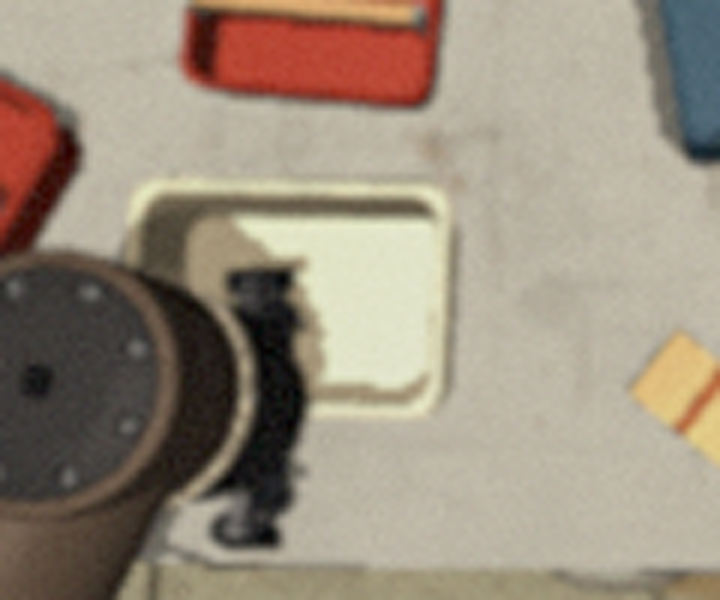

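```bash
python3 -m handwheel '[{"offset":[0,0,0],"rotation":[0,0,0],"jaw":1},{"offset":[0,0,0],"rotation":[0,0,0],"jaw":1},{"offset":[0,0,0],"rotation":[0,0,0],"jaw":1},{"offset":[0,0,0],"rotation":[0,0,0],"jaw":1},{"offset":[0,0,0],"rotation":[0,0,0],"jaw":1}]' 80;  python3 -m handwheel '[{"offset":[0,0,0],"rotation":[0,0,0],"jaw":1},{"offset":[-3,0,0],"rotation":[0,0,0],"jaw":1},{"offset":[-6,0,0],"rotation":[0,0,0],"jaw":1},{"offset":[-11,0,0],"rotation":[0,0,0],"jaw":1},{"offset":[-16,0,0],"rotation":[0,0,0],"jaw":1}]' 80; python3 -c "
from plan import *
t=env.camera('top');crop(t,'t4',140,150,320,290,4)
c=env.camera('scene');crop(c,'s4',150,130,310,290,4)
go([.354,.3097,.085],down(179.8))"
```

```text
time_s: 3.95
tool_pos: [0.3542, 0.3104, 0.241]
orientation: [0.501, -0.499, -0.501, -0.5]
wrist_force: [-5.5, -2.9, 12.4]
width: 0.084
time_s: 4.58
tool_pos: [0.3537, 0.3097, 0.402]
orientation: [0.501, -0.499, -0.501, -0.499]
wrist_force: [1.0, 2.3, -3.1]
width: 0.078
offset cm [16.62  0.18 -0.28] len 16.6 rot [0.39 0.49 0.36] ang 0.7 gp now [0.3557 0.3124 0.2513] F [ 0.5  0.4 -2.1] w 0.081 t 4.67
```

View pics/s4.png

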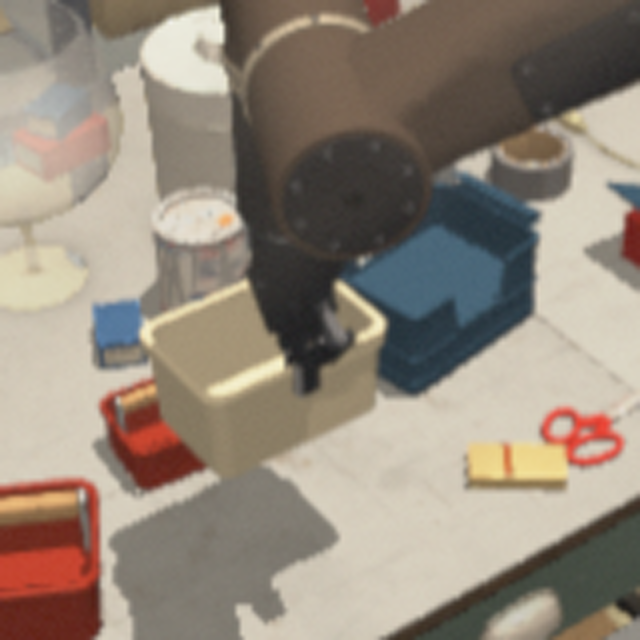

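View pics/t4.png

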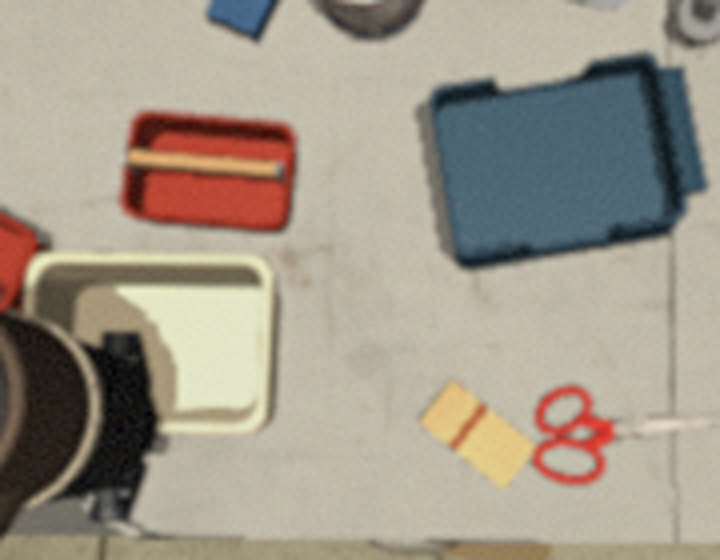

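```bash
python3 - <<'E'
from seg import *
s=env.camera("scene");t=env.camera("top")
g=lambda c:dict(c,pixels=np.clip((c["pixels"]/150.)**.6*255,0,255).astype(np.uint8))
Y=(0,255,255);G=(0,255,0)
q=(.592,.004,99.5)
def polys(q): return [(put(rect(-.1,.1,-.075,.075,.11),*q),G),(put(rect(-.1,.1,-.075,.075,0),*q),Y),(put(rect(-.117,-.097,-.055,.055,.122),*q),(0,0,255)),(put(rect(-.095,.095,-.07,.07,.004),*q),(255,0,255))]
crop(g(s),"z3",230,165,300,235,9); crop(g(s),"z4",230,165,300,235,9,polys(q)); crop(g(t),"z5",240,155,325,225,9,polys(q))
E
```

```text
(no output)
```

View pics/z3.png

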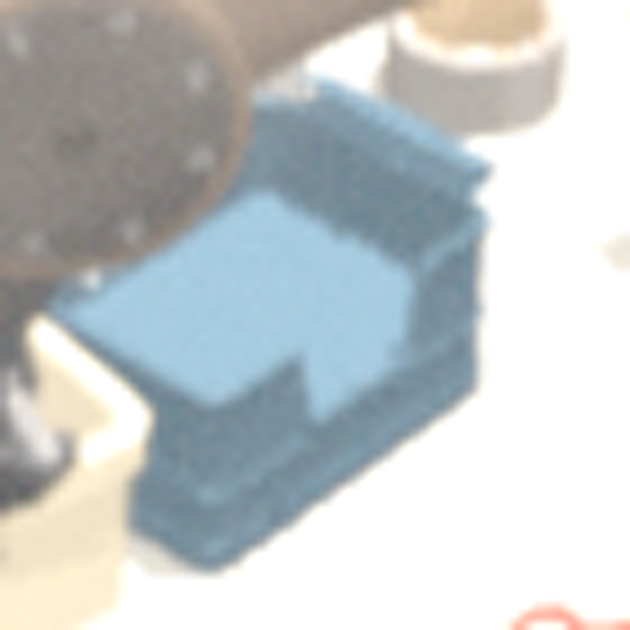

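View pics/z4.png

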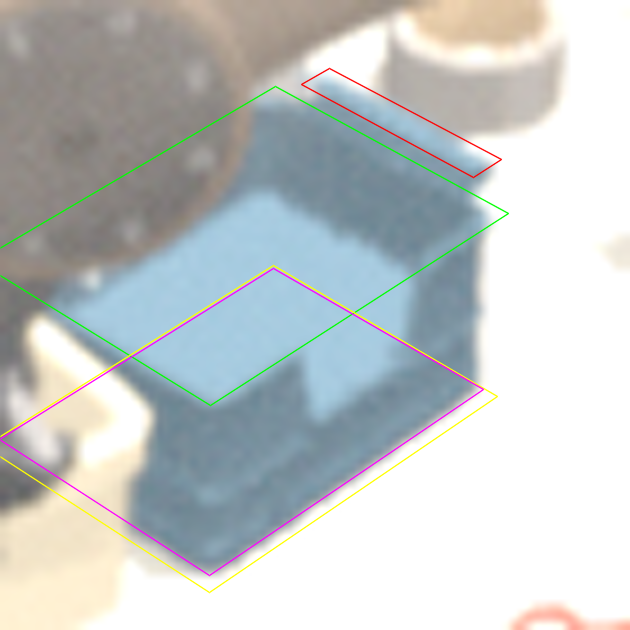

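View pics/z5.png

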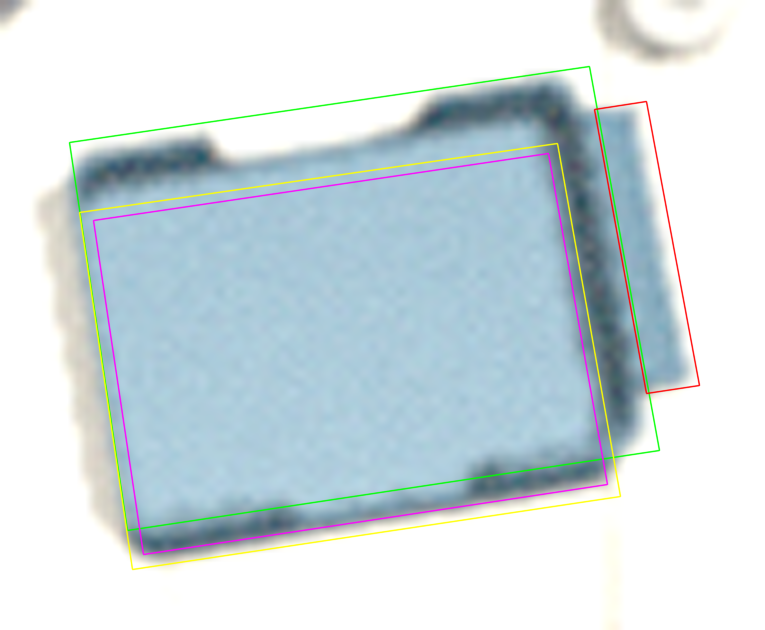

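```bash
python3 - <<'E'
import re
a=open('seg.py').read()
a=a.replace('m=(r>1.7*g)','m=(g<112)&(r>1.15*g)').replace('m=(b>r*1.12)','m=(r<112)&(b>.9*r)').replace('(0,0),3)','(0,0),2)')
open('seg.py','w').write(a)
E
python3 - <<'E'
from seg import *
s=env.camera("scene");t=env.camera("top")
print([ (n,t["pixels"][v,u].tolist()) for n,u,v in [("bench",230,190),("bench",300,225),("shadow",246,190),("dark",307,192),("floor",275,190)]])
p,r=mask(t,"large",(235,155,303,225)); ps,rs=mask(s,"large",(249,180,284,235))
G=(.592,.004,99.5)
for lab,o in (("top",[(t,p,r)]),("both",[(t,p,r),(s,ps,rs)]),("scene",[(s,ps,rs)])):
    x=fitsil("large",o,G); print(lab,x[0].round(4),round(x[1],2),x[2])
    if lab=="both": q={"large":x[0]}
p2,r2=mask(t,"small",(160,165,222,215)); x=fitsil("small",[(t,p2,r2)],(.585,.307,86)); print("small",x[0].round(4),x[1]); q["small"]=x[0]
draw(t,"f_t2",[p,p2],q,(150,150,330,280),4);draw(s,"f_s2",[ps],q,(220,150,310,240),7)
E
```

```text
[('bench', [196, 190, 171]), ('bench', [190, 183, 167]), ('shadow', [128, 125, 113]), ('dark', [23, 34, 37]), ('floor', [78, 101, 116])]
top [5.937000e-01 1.050000e-02 1.005889e+02] 0.25 146
both [5.942000e-01 1.070000e-02 1.007166e+02] 0.5 209
scene [5.982000e-01 8.500000e-03 1.005724e+02] 0.15 63
small [ 0.5828  0.3084 85.6997] 1.1591762654999136
```

View pics/f_t2.png

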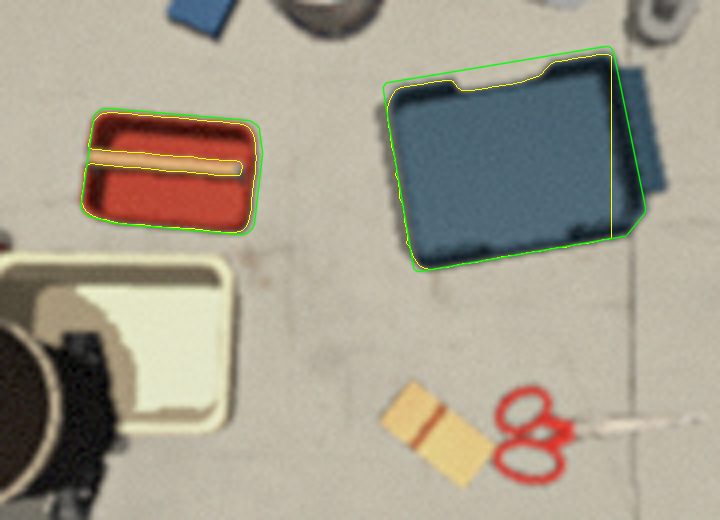

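View pics/f_s2.png

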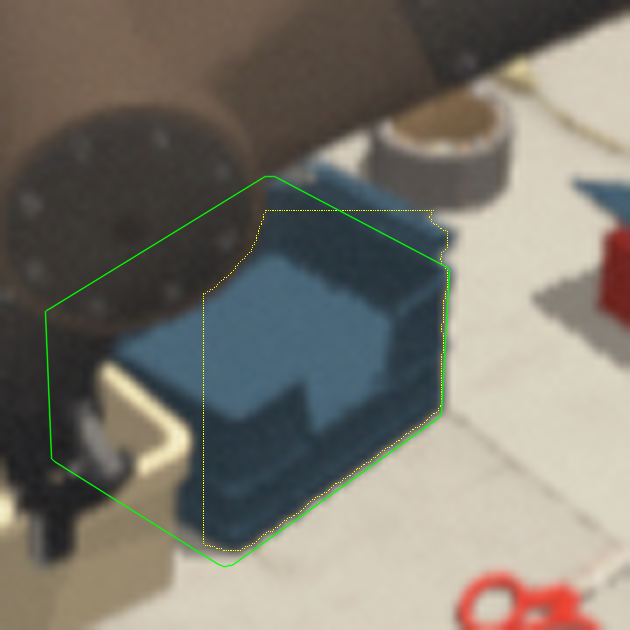

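```bash
cat > lf.py <<'E'
from seg import *
s=env.camera("scene");t=env.camera("top")
p,r=mask(t,"large",(235,155,303,225)); ps,rs=mask(s,"large",(254,197,284,235))
for b in (0,.004,.006,.008,.010,.012):
    M["large"]=np.vstack([rr(.1,.075,.11,.006),rr(.1,.075,.10,.006),rr(.1-b,.075-b,0,.006)])
    for lab,o in (("top",[(t,p,r)]),("both",[(t,p,r),(s,ps,rs)]),("scene",[(s,ps,rs)])):
        x=fitsil("large",o,(.594,.008,99.5)); 
        e=np.concatenate([hd(c,put(M["large"],*x[0]),pp[inroi(pp,rr_)]) for c,pp,rr_ in o])
        print(b,lab,x[0].round(4),round(x[1],2),"mean cl",np.minimum(abs(e),1.5).mean().round(3))
        if lab=="both" and b==.006: draw(t,"f_t3",[p],{"large":x[0]},(235,150,325,225),8);draw(s,"f_s3",[ps],{"large":x[0]},(220,150,310,240),7)
E
python3 lf.py
```

```text
0 top [5.939000e-01 1.060000e-02 1.005489e+02] 0.22 mean cl 0.688
0 both [5.943000e-01 1.080000e-02 1.006461e+02] 0.35 mean cl 0.645
0 scene [5.981000e-01 8.500000e-03 1.006495e+02] 0.07 mean cl 0.081
0.004 top [5.895000e-01 9.700000e-03 1.004428e+02] 0.32 mean cl 0.522
0.004 both [5.900000e-01 9.900000e-03 1.005389e+02] 0.38 mean cl 0.527
0.004 scene [5.944000e-01 6.400000e-03 1.006192e+02] 0.11 mean cl 0.121
0.006 top [5.879000e-01 9.400000e-03 1.006025e+02] 0.15 mean cl 0.396
0.006 both [5.8810e-01 9.5000e-03 1.0061e+02] 0.21 mean cl 0.431
0.006 scene [5.925000e-01 5.400000e-03 1.006207e+02] 0.11 mean cl 0.146
0.008 top [5.86600e-01 9.20000e-03 1.00655e+02] 0.19 mean cl 0.408
0.008 both [5.869000e-01 9.300000e-03 1.006701e+02] 0.25 mean cl 0.43
0.008 scene [5.906000e-01 4.600000e-03 1.006109e+02] 0.1 mean cl 0.171
0.01 top [5.846000e-01 8.900000e-03 1.006275e+02] 0.22 mean cl 0.505
0.01 both [5.851000e-01 8.900000e-03 1.007164e+02] 0.38 mean cl 0.51
0.01 scene [5.887000e-01 4.100000e-03 1.005695e+02] 0.1 mean cl 0.197
0.012 top [5.82500e-01 8.50000e-03 1.00623e+02] 0.21 mean cl 0.611
0.012 both [5.829000e-01 8.500000e-03 1.006548e+02] 0.4 mean cl 0.6
0.012 scene [5.869000e-01 2.800000e-03 1.005538e+02] 0.09 mean cl 0.222
```

View pics/f_t3.png

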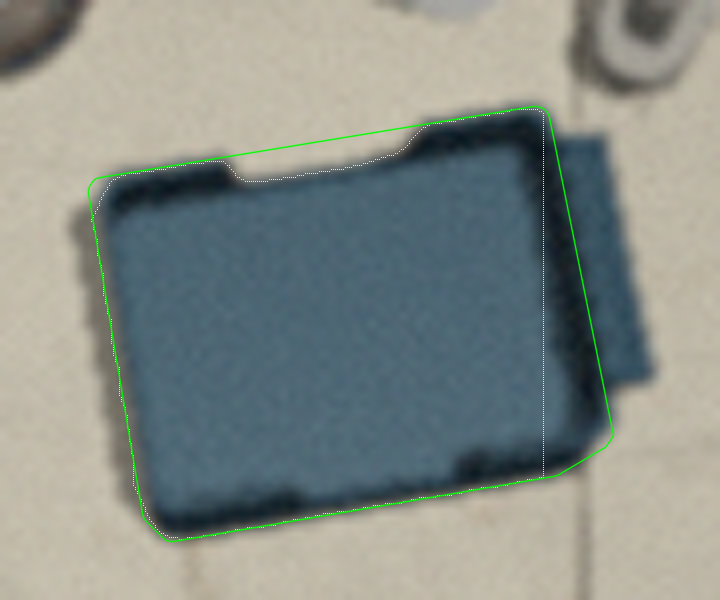

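View pics/f_s3.png

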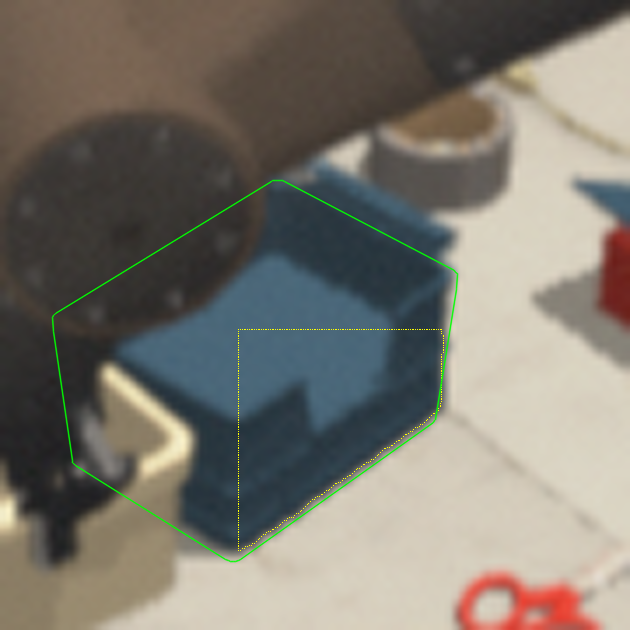

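```bash
python3 -c "
from plan import *
go([.530,-.0037,.25],down(190.6))"
```

```text
offset cm [ -0.52 -17.54 -31.41] len 36.0 rot [-10.45  -0.08  -0.02] ang 10.5 gp now [0.3537 0.3097 0.2444] F [-0.3 -0.8 -2.6] w 0.081 t 4.97
```

```bash
python3 -m handwheel '[{"offset":[-0.5,-1.7,-3.1],"rotation":[-1,0,0],"jaw":1},{"offset":[-0.5,-4.2,-7.5],"rotation":[-3,0,0],"jaw":1},{"offset":[-0.5,-7,-12.5],"rotation":[-5,0,0],"jaw":1},{"offset":[-0.5,-9.8,-17.5],"rotation":[-7,0,0],"jaw":1},{"offset":[-0.5,-12.6,-22.5],"rotation":[-9,0,0],"jaw":1}]'; python3 -c "
from plan import *
go([.530,-.0037,.25],down(190.6))"
```

```text
time_s: 5.6
tool_pos: [0.4808, 0.0835, 0.4037]
orientation: [0.539, -0.459, -0.539, -0.457]
wrist_force: [1.9, 1.4, -2.0]
width: 0.083
offset cm [-0.12 -3.45 -9.4 ] len 10.0 rot [-1.36 -0.11 -0.13] ang 1.4 gp now [0.4805 0.0831 0.2487] F [ 1.9  1.4 -2. ] w 0.083 t 5.6
```

```bash
python3 -m handwheel '[{"offset":[0,-1.7,-4.7],"rotation":[-1.3,0,0],"jaw":1},{"offset":[0,-3,-8],"rotation":[-1.3,0,0],"jaw":1},{"offset":[0,-3.45,-9.4],"rotation":[-1.3,0,0],"jaw":1},{"offset":[0,-3.45,-9.4],"rotation":[-1.3,0,0],"jaw":1},{"offset":[0,-3.45,-9.4],"rotation":[-1.3,0,0],"jaw":1}]'; python3 -c "
from plan import *
t=env.camera('top');crop(t,'t5',235,150,325,240,8)
c=env.camera('scene');crop(c,'s5',210,120,310,240,6)
go([.530,-.0037,.17],down(190.6))"
```

```text
time_s: 6.22
tool_pos: [0.5296, -0.0031, 0.4034]
orientation: [-0.544, 0.453, 0.544, 0.451]
wrist_force: [0.0, -0.7, -2.1]
width: 0.081
offset cm [ 7.88 -0.04 -0.07] len 7.9 rot [ 0.01 -0.1  -0.13] ang 0.2 gp now [ 0.5293 -0.0032  0.2488] F [-0.6  0.4 -2.6] w 0.079 t 6.33
```

View pics/t5.png

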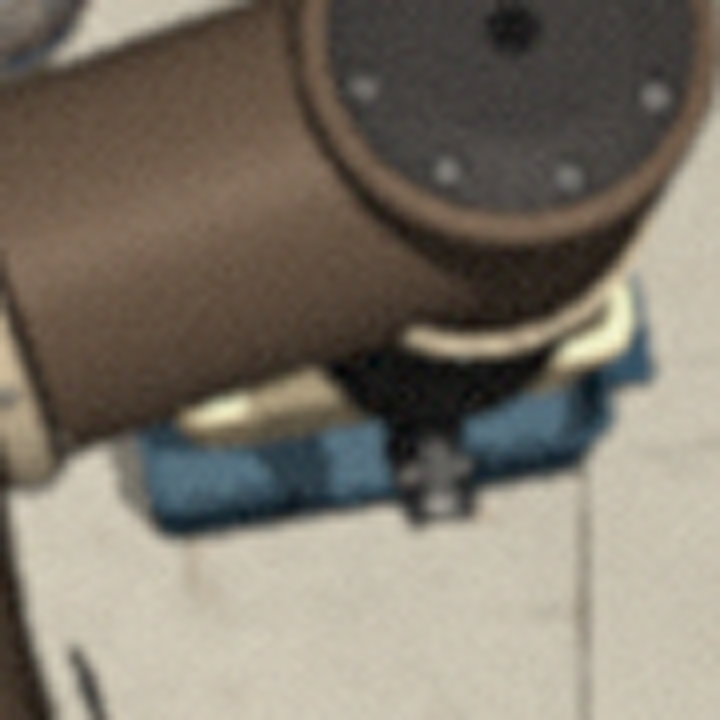

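View pics/s5.png

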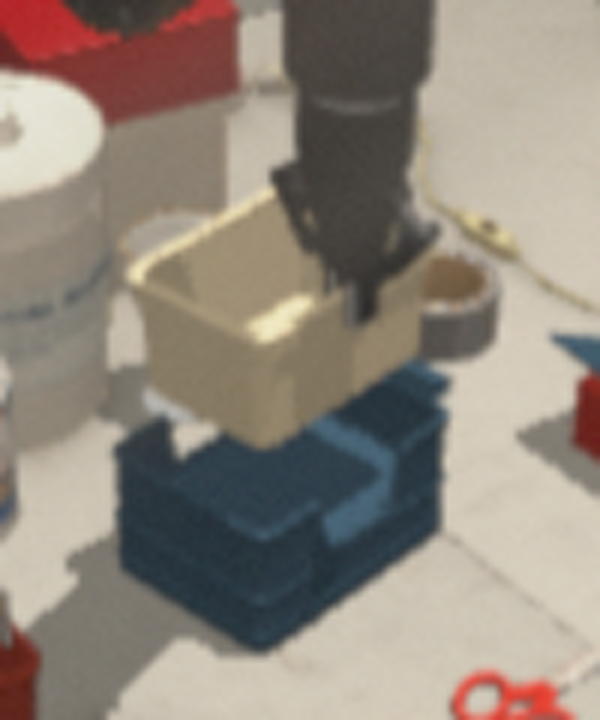

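```bash
cat > lf2.py <<'E'
from seg import *
s=env.camera("scene")
ps,rs=mask(s,"large",(222,190,284,235)); ps=ps[ps[:,1]>np.where(ps[:,0]<235,196,np.where(ps[:,0]<265,210,190))]
pm,rm=mask(s,"middle",(228,150,282,198)); pm=pm[(pm[:,1]>185)|(pm[:,0]<233)|((pm[:,0]>277)&(pm[:,1]>172))]
for b in (0,.003,.006):
    M["large"]=np.vstack([rr(.1,.075,.11,.006),rr(.1,.075,.10,.006),rr(.1-b,.075-b,0,.006)])
    x=fitsil("large",[(s,ps,rs)],(.59,.008,100.6)); print("L",b,x[0].round(4),round(x[1],2),x[2])
    draw(s,f"f_s4_{int(b*1000)}",[ps,pm],{"large":x[0]},(210,140,300,240),7)
for z in (.160,.163,.166):
  M["middle"]=np.vstack([rr(.09,.065,.095),rr(.09,.065,.077),rr(.082,.057,0)])+[0,0,z]
  x=fitsil("middle",[(s,pm,rm)],(.59,.008,100.6)); print("M",z,x[0].round(4),round(x[1],2),x[2])
draw(s,"f_s4_m",[ps,pm],{"middle":x[0]},(210,140,300,240),7)
E
python3 lf2.py
```

```text
L 0 [5.991000e-01 4.600000e-03 1.010511e+02] 0.21 86
L 0.003 [5.951000e-01 6.300000e-03 1.008065e+02] 0.16 86
L 0.006 [5.915000e-01 8.800000e-03 1.004201e+02] 0.15 86
M 0.16 [ 0.5969  0.     99.9929] 0.21 49
M 0.163 [5.938000e-01 2.400000e-03 1.001412e+02] 0.23 49
M 0.166 [5.90600e-01 4.80000e-03 1.00215e+02] 0.24 49
```

View pics/f_s4_3.png

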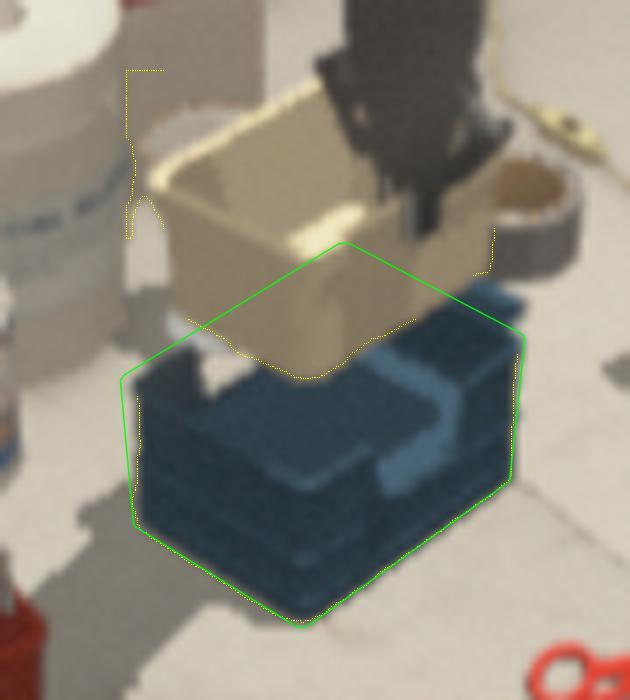

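View pics/f_s4_m.png

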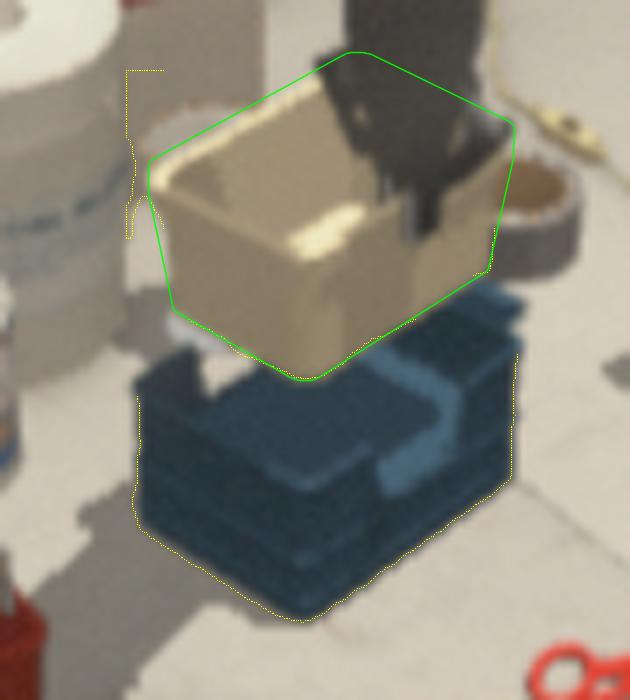

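```bash
cat >> lf2.py <<'E'
print()
t=env.camera("top")
for b in (0,.003,.006):
  for r in (.01,.015,.02,.025):
    M["large"]=np.vstack([rr(.1,.075,.11,r),rr(.1,.075,.10,r),rr(.1-b,.075-b,0,r)])
    x=fitsil("large",[(s,ps,rs)],(.59,.008,100.6),loss="soft_l1"); e=hd(s,put(M["large"],*x[0]),ps[inroi(ps,rs)]); print("L",b,r,x[0].round(4),round(x[1],2),abs(e).mean().round(3))
    if b==0 and r==.02: draw(s,"f_s5",[ps],{"large":x[0]},(210,140,300,240),7)
E
python3 lf2.py | sed 1,/^$/d
```

```text
L 0 0.01 [5.985000e-01 3.000000e-03 1.015429e+02] 0.32 0.48
L 0 0.015 [5.982000e-01 2.800000e-03 1.009934e+02] 0.21 0.318
L 0 0.02 [5.977000e-01 3.000000e-03 1.001598e+02] 0.24 0.286
L 0 0.025 [5.97300e-01 3.60000e-03 9.94674e+01] 0.29 0.351
L 0.003 0.01 [5.948000e-01 5.400000e-03 1.008446e+02] 0.25 0.376
L 0.003 0.015 [5.94500e-01 5.50000e-03 1.00161e+02] 0.26 0.349
L 0.003 0.02 [5.94000e-01 5.80000e-03 9.96312e+01] 0.3 0.396
L 0.003 0.025 [5.93700e-01 6.40000e-03 9.90224e+01] 0.31 0.506
L 0.006 0.01 [5.912000e-01 8.000000e-03 1.001857e+02] 0.26 0.431
L 0.006 0.015 [5.90900e-01 8.20000e-03 9.96475e+01] 0.28 0.455
L 0.006 0.02 [5.90500e-01 8.50000e-03 9.92188e+01] 0.31 0.539
L 0.006 0.025 [5.90200e-01 9.20000e-03 9.89289e+01] 0.34 0.668
```

```bash
cat > lt.py <<'E'
from seg import *
t=dict(env.camera("top")); t["pixels"]=cv2.imread("pics/top0.png")[:,:,::-1].copy()
im=cv2.GaussianBlur(cv2.resize(t["pixels"].astype(np.float32),None,fx=4,fy=4,interpolation=cv2.INTER_CUBIC),(0,0),2)
p,_=mask(t,"large",(235,150,330,225))
# line picks: contour subsets
def sub(f): return p[f(p[:,0],p[:,1])]
far=sub(lambda u,v:((u>251)&(u<262)&(v<180))|((u>290)&(u<301)&(v<172)))
near=sub(lambda u,v:(u>260)&(u<300)&(v>200))
leaf=sub(lambda u,v:(u>308)&(v>170)&(v<194)&(u>311+0*(v)))
# left edge: lowered threshold using blueness boundary to shadow: use b-r sign
r,b=im[...,0],im[...,2]; left=[]
for v in range(182,212,1):
    row=(b-r)[4*v+2,4*240:4*270]; k=np.argmax(row>row[60:].mean()*.4); left.append([240+k/4-.375,v])
left=np.array(left)
def ld(X0,X1,P):
    a,bb=proj(t,np.array([X0,X1])); d=(bb-a)/np.linalg.norm(bb-a); n=np.array([-d[1],d[0]]); return (P-a)@n
def f(q,bi,zl):
    T=lambda X:put(np.array([X]),q[0],q[1],np.degrees(q[2]))[0]
    return [ld(T([.1,-.075,.11]),T([-.1,-.075,.11]),far), ld(T([.1,.075-bi,0]),T([-.1,.075-bi,0]),near), ld(T([-.117,-.05,.117]),T([-.117,.05,.117]),leaf), ld(T([.1,-.05,.11]),T([.1,.05,.11]),left)]
for bi in (0,.003,.006):
    F=lambda q:np.concatenate([w/np.sqrt(len(w)) for w in f(q,bi,0)])
    r=least_squares(F,[.59,.008,1.755]); print(bi,r.x[:2].round(4),np.degrees(r.x[2]).round(2),[w.mean().round(2) for w in f(r.x,bi,0)],[len(w) for w in f(r.x,bi,0)])
E
python3 lt.py
```

```text
0 [0.5915 0.006 ] 100.63 [np.float64(0.79), np.float64(-0.82), np.float64(0.31), np.float64(-0.31)] [88, 160, 91, 30]
0.003 [0.5901 0.0057] 100.7 [np.float64(0.38), np.float64(-0.39), np.float64(0.31), np.float64(-0.31)] [88, 160, 91, 30]
0.006 [0.5887 0.0055] 100.76 [np.float64(-0.03), np.float64(0.03), np.float64(0.31), np.float64(-0.31)] [88, 160, 91, 30]
```

```bash
python3 -m handwheel '[{"offset":[5,-0.1,0],"rotation":[0,0,0],"jaw":1},{"offset":[8,-0.1,0],"rotation":[0,0,0],"jaw":1},{"offset":[10,-0.1,0],"rotation":[0,0,0],"jaw":1},{"offset":[11.5,-0.1,0],"rotation":[0,0,0],"jaw":1},{"offset":[11.8,-0.1,0],"rotation":[0,0,0],"jaw":1}]'; python3 -c "
from plan import *
t=env.camera('top');crop(t,'t6',235,140,325,230,8)
c=env.camera('scene');crop(c,'s6',215,150,305,240,8)
go([.530,-.0037,.095],down(190.6))"
```

```text
time_s: 7.15
tool_pos: [0.5304, -0.0031, 0.2853]
orientation: [-0.544, 0.453, 0.544, 0.45]
wrist_force: [0.3, -0.3, -3.6]
width: 0.081
offset cm [ 3.63  0.08 -0.04] len 3.6 rot [ 0.01 -0.11 -0.09] ang 0.1 gp now [ 0.5306 -0.0034  0.1313] F [-0.4  0.1 -2.8] w 0.082 t 7.25
```

View pics/t6.png

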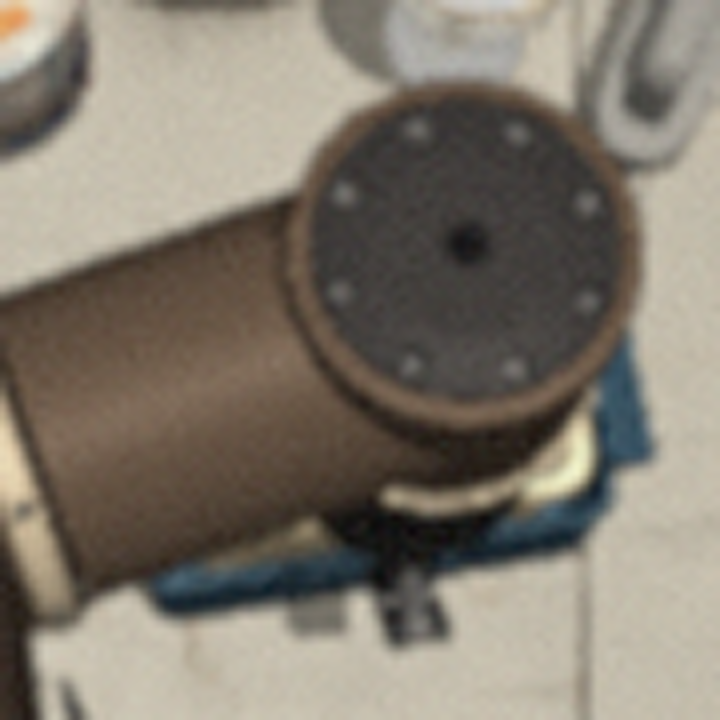

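View pics/s6.png

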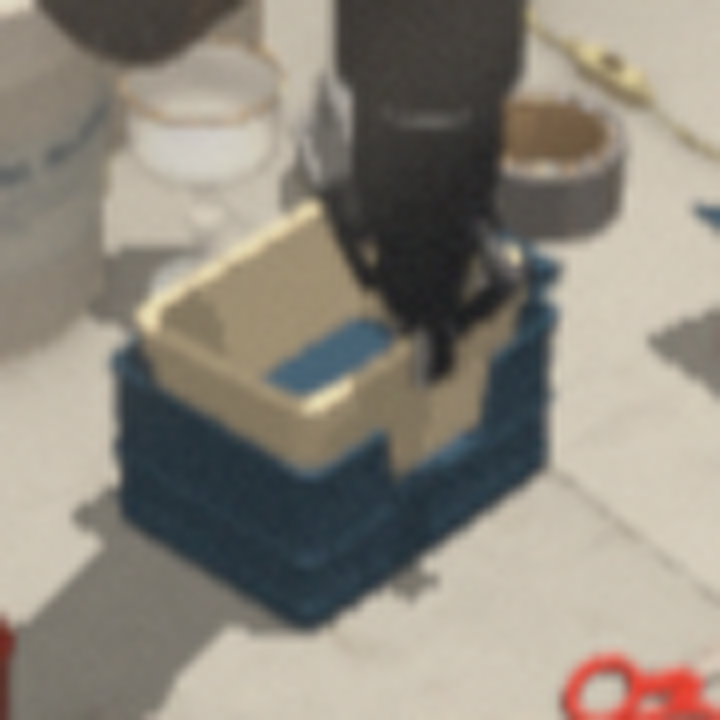

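```bash
python3 -m handwheel '[{"offset":[0.8,0,0],"rotation":[0,0,0],"jaw":1},{"offset":[1.6,0,0],"rotation":[0,0,0],"jaw":1},{"offset":[2.2,0,0],"rotation":[0,0,0],"jaw":1}]'; python3 -c "
from plan import *
t=env.camera('top');crop(t,'t7',235,140,325,230,8)
c=env.camera('scene');crop(c,'s7',215,150,305,240,8)
go([.530,-.0037,.09],down(190.6))"
```

```text
time_s: 7.62
tool_pos: [0.5306, -0.0032, 0.2637]
orientation: [0.544, -0.453, -0.544, -0.451]
wrist_force: [0.7, 0.6, -2.7]
width: 0.083
offset cm [ 1.84  0.05 -0.03] len 1.8 rot [-0.   -0.12 -0.17] ang 0.2 gp now [ 0.5301 -0.0036  0.1084] F [ 0.1  0.5 -2.2] w 0.083 t 7.72
```

View pics/s7.png

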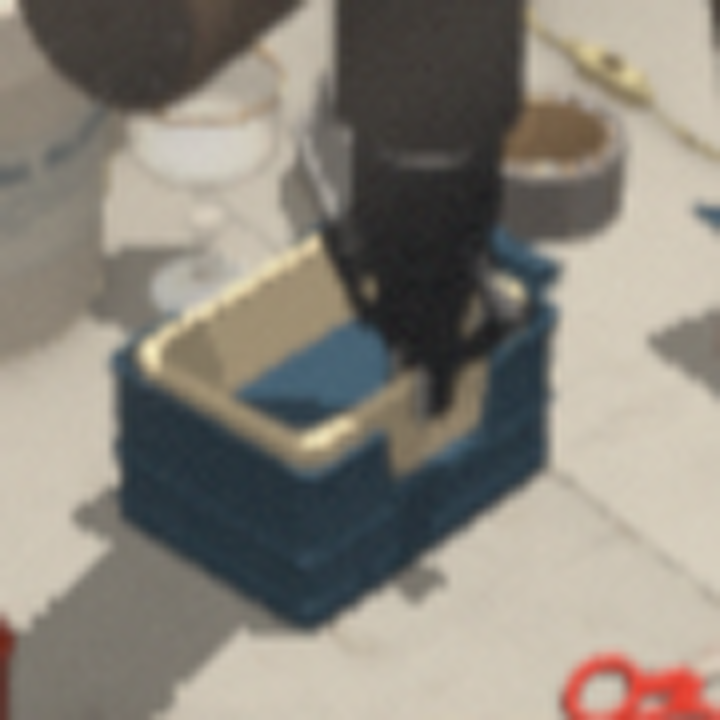

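View pics/t7.png

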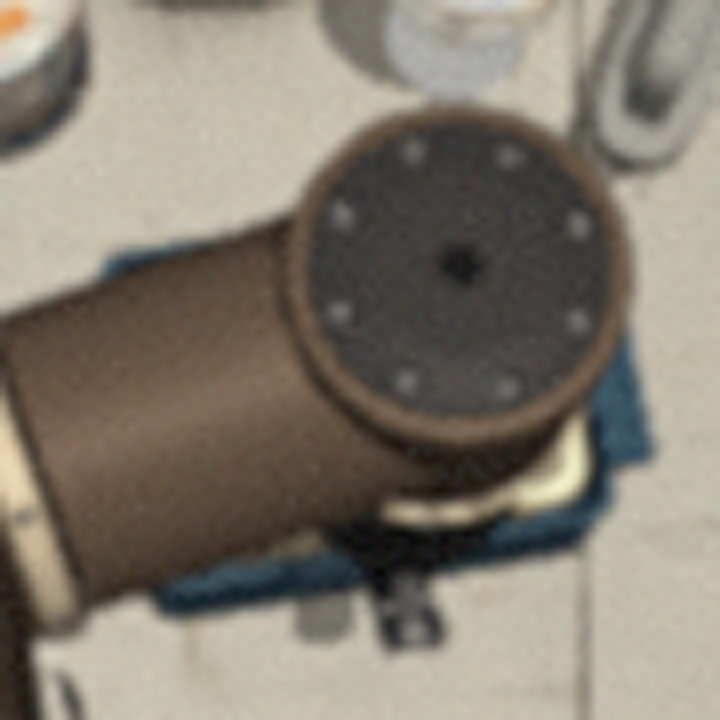

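```bash
python3 -m handwheel '[{"offset":[0.5,0,0],"rotation":[0,0,0],"jaw":1},{"offset":[1.0,0,0],"rotation":[0,0,0],"jaw":1},{"offset":[1.4,0,0],"rotation":[0,0,0],"jaw":1}]';python3 -m handwheel '[{"offset":[0.2,0,0],"rotation":[0,0,0],"jaw":1},{"offset":[0.4,0,0],"rotation":[0,0,0],"jaw":1}]'; python3 -c "
from plan import *
go([.530,-.0037,.09],down(190.6))"
```

```text
time_s: 8.1
tool_pos: [0.5304, -0.0033, 0.249]
orientation: [-0.544, 0.453, 0.544, 0.45]
wrist_force: [0.5, -0.4, -2.4]
width: 0.083
time_s: 8.35
tool_pos: [0.5299, -0.0036, 0.2458]
orientation: [-0.544, 0.453, 0.544, 0.45]
wrist_force: [-11.3, -2.2, 16.5]
width: 0.08
offset cm [ 0.08 -0.01 -0.01] len 0.1 rot [ 0.01 -0.14 -0.23] ang 0.3 gp now [ 0.5293 -0.0041  0.0908] F [-11.3  -2.2  16.5] w 0.08 t 8.35
```

```bash
python3 -m handwheel '[{"offset":[0,0,0],"rotation":[0,0,0],"jaw":0.3},{"offset":[0,0,0],"rotation":[0,0,0],"jaw":0.3},{"offset":[0,0,0],"rotation":[0,0,0],"jaw":0.3}]';python3 -m handwheel '[{"offset":[-1.5,0,0],"rotation":[0,0,0],"jaw":0.3},{"offset":[-5,0,0],"rotation":[0,0,0],"jaw":0.3},{"offset":[-10,0,0],"rotation":[0,0,0],"jaw":0.3},{"offset":[-15,0,0],"rotation":[0,0,0],"jaw":0.3},{"offset":[-18,0,0],"rotation":[0,0,0],"jaw":0.3}]'; python3 -c "
from plan import *
c=env.camera('scene');crop(c,'s8',215,150,305,240,8)
go([.583,.3084,.2],down(175.7))"
```

```text
time_s: 8.72
tool_pos: [0.5301, -0.0035, 0.246]
orientation: [-0.544, 0.453, 0.544, 0.45]
wrist_force: [-0.1, 0.4, -0.2]
width: 0.351
time_s: 9.35
tool_pos: [0.5307, -0.0031, 0.4301]
orientation: [0.545, -0.452, -0.543, -0.451]
wrist_force: [0.9, -0.2, -0.6]
width: 0.349
offset cm [  7.83 -10.8   29.68] len 32.5 rot [14.96 -0.13  0.33] ang 15.0 gp now [ 0.5323 -0.0034  0.2786] F [2.7 0.3 3.9] w 0.349 t 9.4
```

View pics/s8.png

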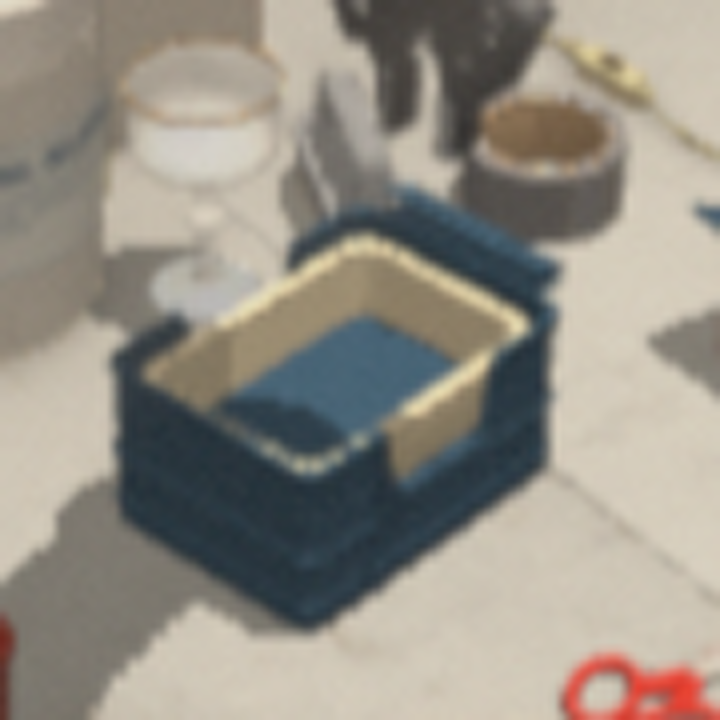

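```bash
cat > sm.py <<'E'
from seg import *
t=env.camera("top"); s=env.camera("scene")
print("bar", back(t,(205/5+149.5,354/5+119.5),.09).round(4))
p,r=mask(t,"small",(160,165,222,212)); ps,rs=mask(s,"small",(170,205,222,262))
for rad in (.008,.012,.018):
  M["small"]=np.vstack([rr(.074,.049,.06,rad),rr(.069,.044,0,rad)])
  for lab,o in (("top",[(t,p,r)]),("both",[(t,p,r),(s,ps,rs)]),("scene",[(s,ps,rs)])):
    x=fitsil("small",o,(.585,.307,86)); print(rad,lab,x[0].round(4),round(x[1],2),x[2])
    if lab=="both": q={"small":x[0]}
draw(t,"f_t6",[p],q,(150,155,235,225),8);draw(s,"f_s6",[ps],q,(160,190,240,270),8)
crop(t,"f_t6b",150,155,235,225,8,[(put(rect(-.065,.065,-.006,.006,.09),*q["small"]),(0,255,255))])
E
python3 sm.py
```

```text
bar [0.5808 0.3083 0.09  ]
0.008 top [  0.6011   0.3346 111.0458] 0.12 54
0.008 both [ 0.5827  0.3115 79.3901] 1.28 210
0.008 scene [ 0.5824  0.3114 79.2596] 0.92 156
0.012 top [  0.6002   0.3368 111.0141] 0.13 54
0.012 both [ 0.5826  0.3108 79.6876] 1.24 210
0.012 scene [ 0.5819  0.3107 80.204 ] 0.84 156
0.018 top [  0.5991   0.3399 111.072 ] 0.13 54
0.018 both [ 0.5824  0.3101 79.779 ] 1.18 210
0.018 scene [ 0.5768  0.311  86.853 ] 0.62 156
```

View pics/f_t6.png

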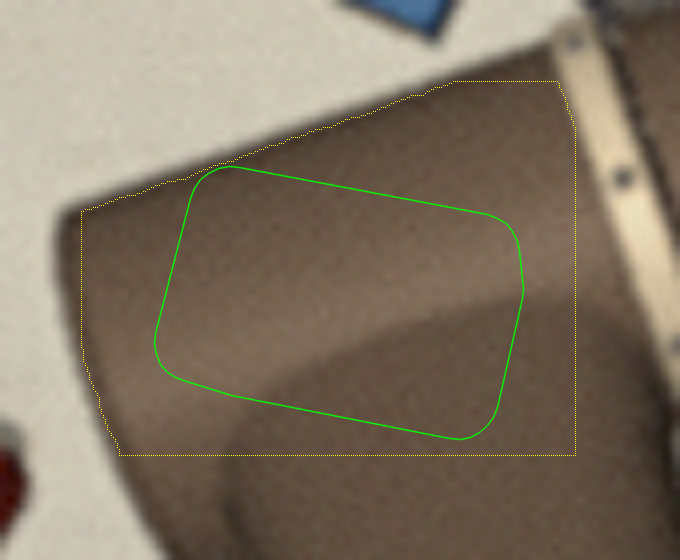

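View pics/f_s6.png

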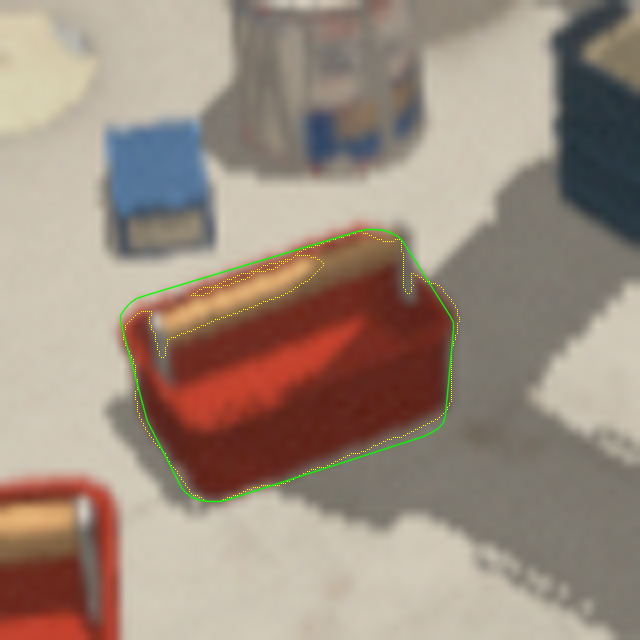

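View pics/f_t6b.png

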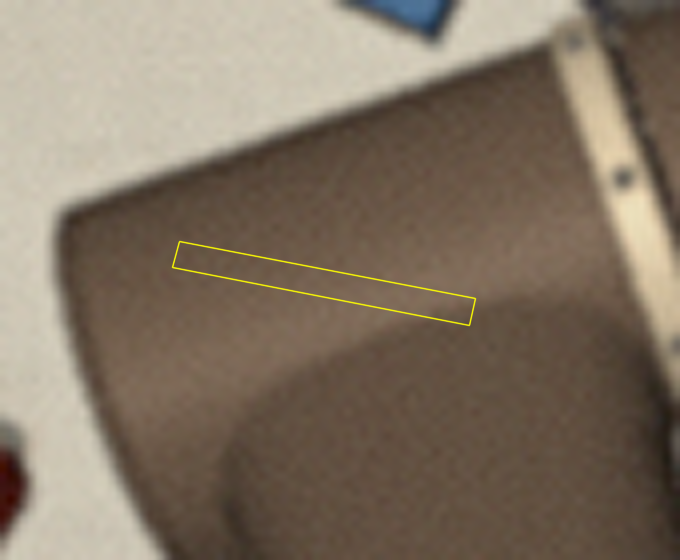

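```bash
python3 - <<'E'
from seg import *
t=dict(env.camera("top")); t["pixels"]=cv2.imread("pics/top0.png")[:,:,::-1].copy()
p,r=mask(t,"small",(160,165,222,215)); hh=cv2.convexHull(p.astype(np.float32))[:,0]
# dense hull
d=[];
for a,b in zip(hh,np.roll(hh,-1,0)): d+= [a+(b-a)*k for k in np.linspace(0,1,max(2,int(np.hypot(*(b-a))*4)))[:-1]]
d=np.array(d)
for rad in (.008,.012,.018):
  M["small"]=np.vstack([rr(.074,.049,.06,rad),rr(.069,.044,0,rad)])
  x=fitsil("small",[(t,d,r)],(.585,.307,86),loss="soft_l1"); print(rad,x[0].round(4),round(x[1],2),x[2])
crop(t,"b0",160,165,222,215,12,[(put(rect(-.065,.065,-.006,.006,.09),.5825,.3085,86),(0,255,255)),(put(rect(-.074,.074,-.049,.049,.06),.5825,.3085,86),(0,255,0))])
E
```

```text
0.008 [ 0.5815  0.3105 85.5909] 0.32 118
0.012 [ 0.5814  0.3104 85.686 ] 0.31 118
0.018 [ 0.5814  0.3104 85.7768] 0.3 118
```

View pics/b0.png

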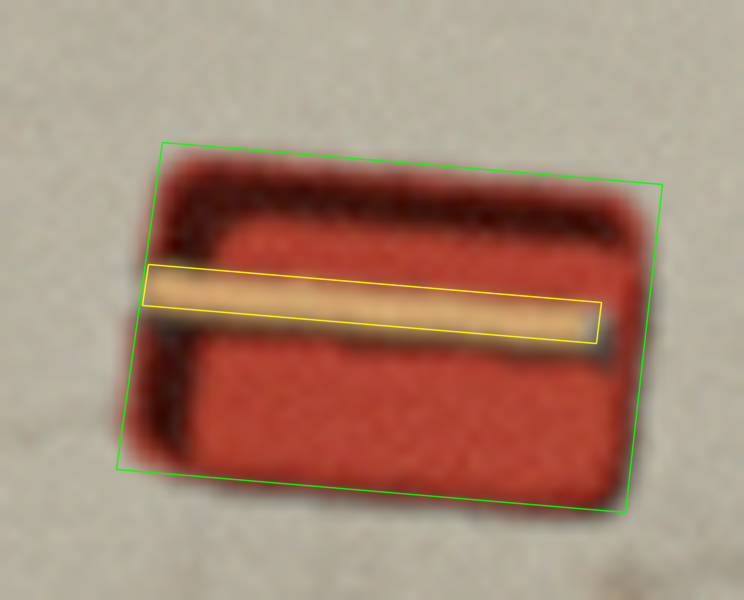

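```bash
python3 -c "
from plan import *
go([.581,.3095,.2],down(175.6))"; python3 -m handwheel '[{"offset":[1,-2,5.5],"rotation":[3,0,0],"jaw":0},{"offset":[2,-4,11],"rotation":[6,0,0],"jaw":0},{"offset":[3,-6,17],"rotation":[9,0,0],"jaw":0},{"offset":[5,-8,23],"rotation":[12,0,0],"jaw":0},{"offset":[7,-10.3,28.8],"rotation":[15,0,0],"jaw":0}]'; python3 -c "
from plan import *
go([.581,.3095,.2],down(175.6))"
```

```text
offset cm [  7.14 -10.74  29.8 ] len 32.5 rot [15.01 -0.12 -0.07] ang 15.0 gp now [ 0.5302 -0.0034  0.2722] F [-0.8  0.5 -0.3] w 0.352 t 9.55
time_s: 10.18
tool_pos: [0.5767, 0.2928, 0.3577]
orientation: [-0.48, 0.52, 0.48, 0.518]
wrist_force: [0.5, -0.3, 0.6]
width: 0.497
offset cm [ 0.27 -0.3   1.7 ] len 1.7 rot [-0.07 -0.18 -0.11] ang 0.2 gp now [0.5764 0.2924 0.2027] F [ 0.5 -0.3  0.6] w 0.497 t 10.18
```

```bash
python3 -m handwheel '[{"offset":[0.3,-0.3,1.7],"rotation":[0,-0.18,-0.11],"jaw":0},{"offset":[0.3,-0.3,1.7],"rotation":[0,-0.18,-0.11],"jaw":0}]'; python3 -c "
from plan import *
go([.581,.3095,.082],down(175.6))
t=env.camera('top');crop(t,'t9',150,155,240,230,7)
c=env.camera('scene');crop(c,'s9',160,170,240,270,7)
go([.581,.3095,.082],down(175.6))"
```

```text
time_s: 10.42
tool_pos: [0.5807, 0.3105, 0.3527]
orientation: [-0.481, 0.52, 0.481, 0.518]
wrist_force: [-1.2, -1.0, 0.4]
width: 0.5
offset cm [11.57 -0.06 -0.07] len 11.6 rot [ 0.03 -0.14 -0.13] ang 0.2 gp now [0.5804 0.3102 0.1977] F [-1.2 -1.   0.4] w 0.5 t 10.43
offset cm [11.74 -0.02  0.08] len 11.7 rot [-0.07 -0.05 -0.04] ang 0.1 gp now [0.5808 0.3087 0.1994] F [ 0.4 -0.1  0.7] w 0.499 t 10.53
```

View pics/s9.png

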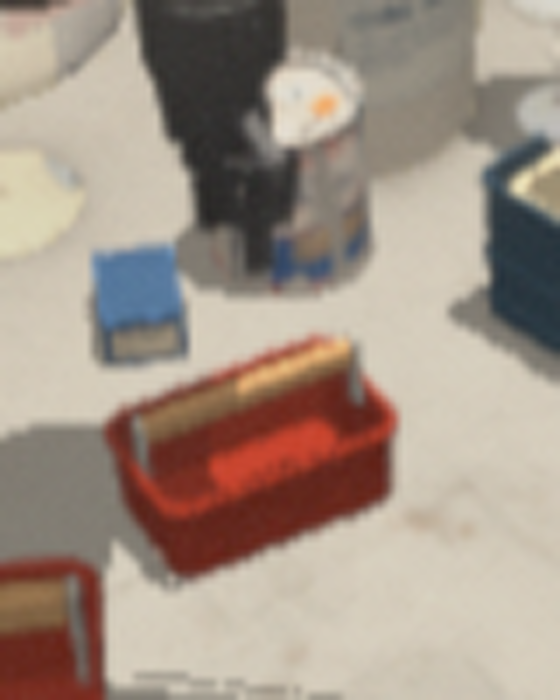

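```bash
python3 -m handwheel '[{"offset":[6,0,0],"rotation":[0,0,0],"jaw":0},{"offset":[10,0,0],"rotation":[0,0,0],"jaw":0},{"offset":[11.7,0,0],"rotation":[0,0,0],"jaw":0},{"offset":[11.7,0,0],"rotation":[0,0,0],"jaw":0}]' 80; python3 -c "
from plan import *
c=env.camera('scene');crop(c,'s10',160,170,240,270,7)
go([.581,.3095,.082],down(175.6))"
```

```text
time_s: 11.02
tool_pos: [0.581, 0.3079, 0.2375]
orientation: [-0.48, 0.52, 0.48, 0.519]
wrist_force: [-0.4, 0.5, 1.1]
width: 0.502
offset cm [0.17 0.04 0.1 ] len 0.2 rot [-0.08 -0.02  0.03] ang 0.1 gp now [0.5814 0.3084 0.0837] F [ 0.  -0.6 -0.2] w 0.504 t 11.07
```

View pics/s10.png

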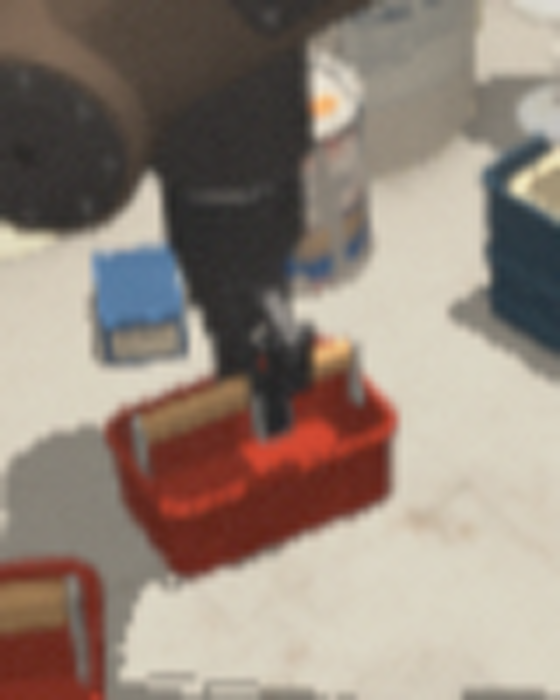

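```bash
python3 -m handwheel '[{"offset":[0.1,0,0],"rotation":[0,0,0],"jaw":1},{"offset":[0.1,0,0],"rotation":[0,0,0],"jaw":1},{"offset":[0.1,0,0],"rotation":[0,0,0],"jaw":1},{"offset":[0.1,0,0],"rotation":[0,0,0],"jaw":1}]' 80; python3 -m handwheel '[{"offset":[0,0,0],"rotation":[0,0,0],"jaw":1},{"offset":[-3,0,0],"rotation":[0,0,0],"jaw":1},{"offset":[-8,0,0],"rotation":[0,0,0],"jaw":1},{"offset":[-13,0,0],"rotation":[0,0,0],"jaw":1},{"offset":[-16,0,0],"rotation":[0,0,0],"jaw":1}]' 80; python3 -c "
from plan import *
c=env.camera('scene');crop(c,'s11',150,110,260,270,4)
go([.590,.0076,.24],down(190.6))"
```

```text
time_s: 11.58
tool_pos: [0.5817, 0.3088, 0.2395]
orientation: [-0.481, 0.518, 0.48, 0.52]
wrist_force: [-1.9, 0.3, 6.6]
width: 0.122
time_s: 12.2
tool_pos: [0.5813, 0.3087, 0.4023]
orientation: [-0.481, 0.517, 0.48, 0.521]
wrist_force: [0.6, 0.5, -2.3]
width: 0.125
offset cm [  0.98  -3.12 -29.98] len 30.2 rot [-15.02   0.26   0.51] ang 15.0 gp now [0.5832 0.3097 0.2512] F [1.5 0.2 2.2] w 0.121 t 12.25
```

View pics/s11.png

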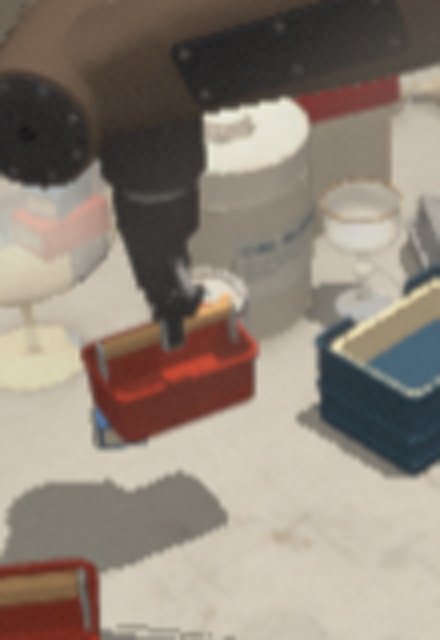

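```bash
python3 -m handwheel '[{"offset":[0,-0.4,-4],"rotation":[-2,0,0],"jaw":1},{"offset":[0,-1,-9.5],"rotation":[-5,0,0],"jaw":1},{"offset":[0,-1.7,-15.5],"rotation":[-8,0,0],"jaw":1},{"offset":[0,-2.3,-21.5],"rotation":[-11,0,0],"jaw":1},{"offset":[0,-2.9,-27],"rotation":[-14,0,0],"jaw":1}]'; python3 -c "
from plan import *
go([.590,.0076,.24],down(190.6))"
```

```text
time_s: 12.88
tool_pos: [0.5895, 0.0355, 0.4046]
orientation: [0.541, -0.453, -0.539, -0.459]
wrist_force: [0.6, -0.1, -1.8]
width: 0.124
offset cm [ 0.94  0.43 -2.77] len 3.0 rot [-0.92  0.21  0.51] ang 1.1 gp now [0.5908 0.0363 0.2496] F [ 0.6 -0.1 -1.8] w 0.124 t 12.88
```

```bash
python3 -m handwheel '[{"offset":[0.5,0.4,-2],"rotation":[-0.9,0.2,0.5],"jaw":1},{"offset":[1,0.4,-2.8],"rotation":[-0.9,0.2,0.5],"jaw":1},{"offset":[1,0.4,-2.8],"rotation":[-0.9,0.2,0.5],"jaw":1}]'; python3 -c "
from plan import *
c=env.camera('scene');crop(c,'s12',205,120,305,240,6)
go([.590,.0076,.15],down(190.6))
t=env.camera('top');crop(t,'t12',235,140,325,230,8)
go([.590,.0076,.15],down(190.6))"
```

```text
time_s: 13.25
tool_pos: [0.5903, 0.0073, 0.3937]
orientation: [-0.543, 0.452, 0.544, 0.452]
wrist_force: [-0.0, -0.0, -3.4]
width: 0.124
offset cm [ 8.91  0.04 -0.02] len 8.9 rot [-0.03  0.02 -0.01] ang 0.0 gp now [0.5904 0.0078 0.2391] F [ 0.7  0.6 -1.6] w 0.126 t 13.3
offset cm [ 8.93  0.06 -0.05] len 8.9 rot [0.01 0.01 0.01] ang 0.0 gp now [0.5905 0.0082 0.2393] F [-0.4 -0.3 -2.3] w 0.122 t 13.35
```

View pics/s12.png

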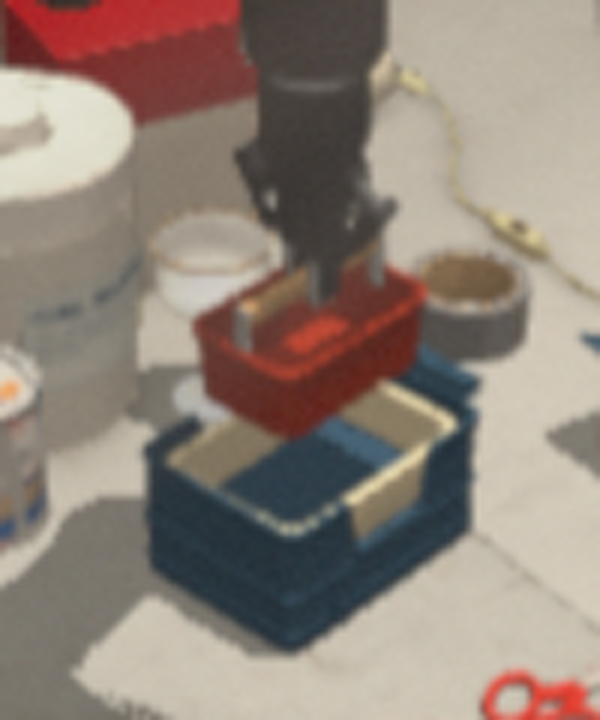

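```bash
python3 -m handwheel '[{"offset":[4,0,0],"rotation":[0,0,0],"jaw":1},{"offset":[7,0,0],"rotation":[0,0,0],"jaw":1},{"offset":[9,0,0],"rotation":[0,0,0],"jaw":1},{"offset":[10.5,0,0],"rotation":[0,0,0],"jaw":1}]'; python3 -c "
from plan import *
c=env.camera('scene');crop(c,'s13',215,140,305,240,7)
go([.590,.0076,.0925],down(190.6))"
```

```text
time_s: 13.85
tool_pos: [0.5906, 0.0093, 0.2885]
orientation: [-0.544, 0.451, 0.544, 0.451]
wrist_force: [0.4, 1.1, -1.9]
width: 0.124
offset cm [ 3.92  0.02 -0.14] len 3.9 rot [ 0.05  0.02 -0.14] ang 0.2 gp now [0.5896 0.009  0.1317] F [-1.6  0.  -4.3] w 0.122 t 13.9
```

View pics/s13.png

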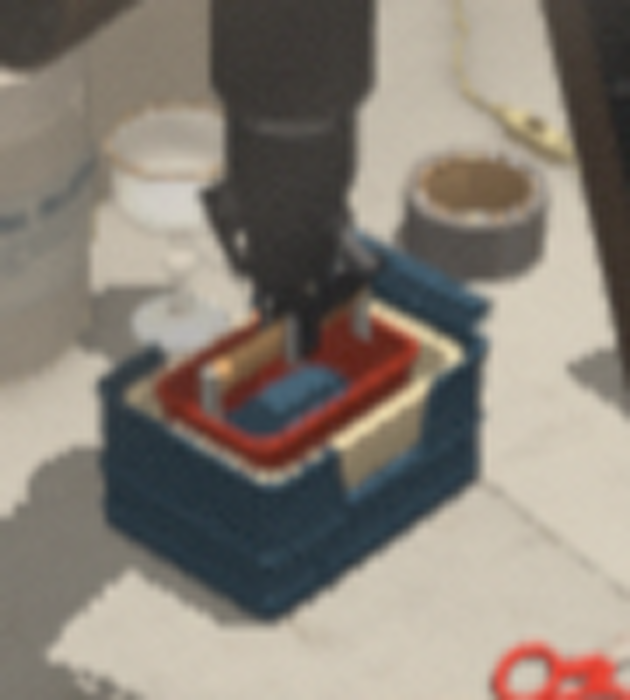

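```bash
python3 -m handwheel '[{"offset":[1,0,-0.1],"rotation":[0,0,0],"jaw":1},{"offset":[2,0,-0.1],"rotation":[0,0,0],"jaw":1},{"offset":[3,0,-0.1],"rotation":[0,0,0],"jaw":1},{"offset":[3.4,0,-0.1],"rotation":[0,0,0],"jaw":1}]'; python3 -m handwheel '[{"offset":[0.25,0,0],"rotation":[0,0,0],"jaw":1},{"offset":[0.45,0,0],"rotation":[0,0,0],"jaw":1}]';python3 -c "
from plan import *
go([.590,.0076,.0925],down(190.6))"
```

```text
time_s: 14.4
tool_pos: [0.59, 0.0079, 0.252]
orientation: [-0.543, 0.452, 0.545, 0.451]
wrist_force: [-0.1, 0.7, -2.4]
width: 0.118
time_s: 14.65
tool_pos: [0.59, 0.0078, 0.2477]
orientation: [-0.543, 0.452, 0.545, 0.451]
wrist_force: [-8.5, 1.3, 15.3]
width: 0.126
offset cm [ 0.02 -0.   -0.02] len 0.0 rot [ 0.04  0.01 -0.19] ang 0.2 gp now [0.5895 0.0077 0.0927] F [-8.5  1.3 15.3] w 0.126 t 14.65
```

```bash
python3 -m handwheel '[{"offset":[0,0,0],"rotation":[0,0,0],"jaw":0.3},{"offset":[0,0,0],"rotation":[0,0,0],"jaw":0.3},{"offset":[0,0,0],"rotation":[0,0,0],"jaw":0.3}]';python3 -m handwheel '[{"offset":[-2,0,0],"rotation":[0,0,0],"jaw":0.3},{"offset":[-6,0,0],"rotation":[0,0,0],"jaw":0.3},{"offset":[-12,0,0],"rotation":[0,0,0],"jaw":0.3},{"offset":[-18,0,0],"rotation":[0,0,0],"jaw":0.3},{"offset":[-20,0,0],"rotation":[0,0,0],"jaw":0.3}]'; python3 -c "
from plan import *
c=env.camera('scene');crop(c,'s14',215,130,365,240,5)
t=env.camera('top');crop(t,'t14',300,160,420,260,6); cv2.imwrite('pics/top14.png',t['pixels'][:,:,::-1])
"
```

```text
time_s: 15.02
tool_pos: [0.5901, 0.0079, 0.248]
orientation: [-0.544, 0.452, 0.545, 0.451]
wrist_force: [-0.8, 0.2, -0.2]
width: 0.348
time_s: 15.65
tool_pos: [0.591, 0.0078, 0.4529]
orientation: [0.545, -0.45, -0.543, -0.453]
wrist_force: [0.7, 0.4, -1.0]
width: 0.348
```

View pics/s14.png

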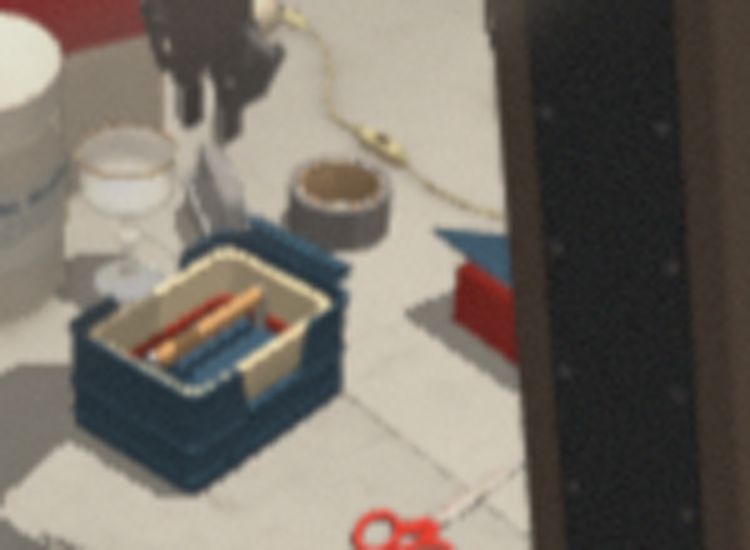

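View pics/t14.png

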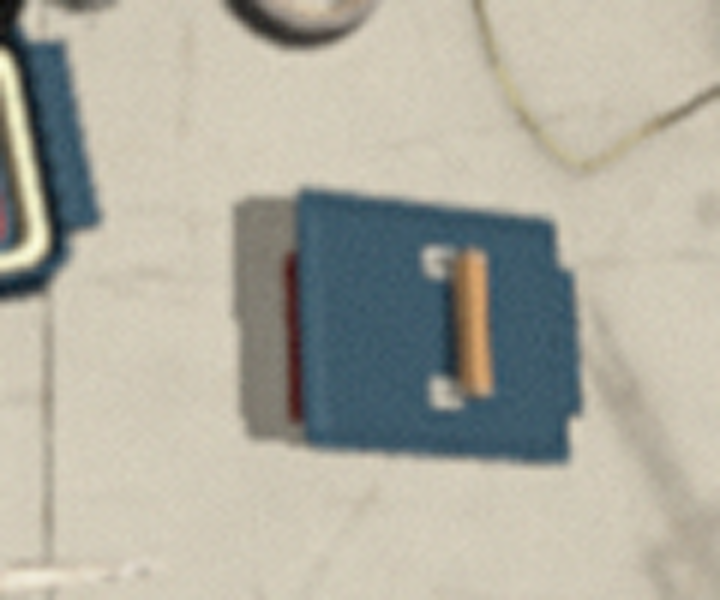

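```bash
cat > lid.py <<'E'
from h import *
t=dict(env.camera("top")); t["pixels"]=cv2.imread("pics/top14.png")[:,:,::-1].copy()
s=env.camera("scene")
def pose(q,tilt=None):
    tl=np.radians(26) if len(q)<4 else q[3]
    R=Ro.from_euler('z',q[2]).as_matrix()@Ro.from_euler('y',-tl).as_matrix()
    return R,np.array([q[0],q[1],.111*np.sin(tl)])
L=np.array([[.101,-.075,.003],[.101,.075,.003],[-.098,-.075,.003],[-.098,.075,.003],[-.111,-.045,.003],[-.111,.045,.003],[0,-.042,.037],[0,.042,.037]])
px=np.array([(300,190),(308,447),(553,217),(567,462),(575,270),(580,413),(469,250),(479,397)])/6+[300,160]-.5
def F(q): R,o=pose(q); return (proj(t,L@R.T+o)-px).ravel()
if __name__=="__main__":
  for g in ([.5,-.32,1.57],[.5,-.32,1.57,.45]):
    r=least_squares(F,g); print(r.x.round(4),np.degrees(r.x[2:]).round(2),r.fun.reshape(-1,2).round(1).tolist())
  r=least_squares(F,[.5,-.32,1.57]); R,o=pose(r.x); print("R",R.round(3).tolist(),"o",o.round(4),"grip",(R@[0,0,.029]+o).round(4))
  pl=np.array([[.101,-.075,.003],[.101,.075,.003],[-.098,.075,.003],[-.098,.045,.003],[-.111,.045,.003],[-.111,-.045,.003],[-.098,-.045,.003],[-.098,-.075,.003]])
  br=np.array([[-.006,-.042,.037],[.006,-.042,.037],[.006,.042,.037],[-.006,.042,.037]])
  P=[(pl@R.T+o,(0,255,0)),(br@R.T+o,(0,255,255))]
  crop(t,"lid_t",300,160,420,260,6,P); crop(s,"lid_s",290,150,370,220,8,P)
E
python3 lid.py
```

```text
[ 0.5134 -0.3214  1.5782] [90.42] [[-1.2, -0.8], [-0.6, 0.5], [-0.0, 0.1], [0.4, 0.5], [-0.5, -0.3], [0.3, 0.5], [0.9, -0.3], [0.7, -0.3]]
[ 0.5133 -0.3212  1.5785  0.4593] [90.44 26.32] [[-1.1, -0.8], [-0.5, 0.5], [-0.1, 0.1], [0.3, 0.6], [-0.6, -0.3], [0.2, 0.5], [1.0, -0.3], [0.8, -0.3]]
R [[-0.007, -1.0, 0.003], [0.899, -0.007, -0.438], [0.438, 0.0, 0.899]] o [ 0.5134 -0.3214  0.0487] grip [ 0.5135 -0.3341  0.0747]
```

View pics/lid_t.png

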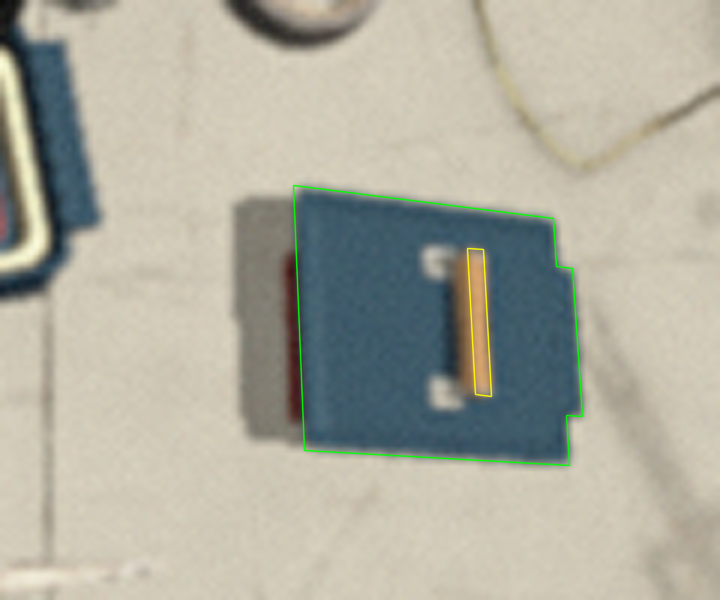

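```bash
python3 -c "
from plan import *
print(env.read_state()['joints'].round(3))
R=np.array([[-.0074,-1,.0032],[.899,-.0074,-.438],[.438,0,.899]])
g=np.array([.5135,-.3341,.0747])
for sg in (1,-1):
    T=np.c_[-R[:,2],sg*R[:,0],np.cross(-R[:,2],sg*R[:,0])]
    go(g+.10*R[:,2],T)
"
```

```text
[ 3.440e-01  1.960e-01 -1.130e-01 -1.000e-03 -1.264e+00 -1.580e-01]
offset cm [ 14.39  15.81 -43.2 ] len 48.2 rot [ 98.23 -22.77  18.8 ] ang 102.6 gp now [0.5899 0.008  0.2927] F [-0.6  0.4  0.3] w 0.348 t 15.85
offset cm [ 14.39  15.81 -43.2 ] len 48.2 rot [-78.39 -17.93 -21.71] ang 83.3 gp now [0.5899 0.008  0.2927] F [-0.6  0.4  0.3] w 0.348 t 15.85
```

```bash
python3 -m handwheel '[{"offset":[1,2,-5.4],"rotation":[-9.8,-2.2,-2.7],"jaw":-0.1},{"offset":[2,4,-10.8],"rotation":[-19.6,-4.5,-5.4],"jaw":-0.1},{"offset":[3,5.9,-16.2],"rotation":[-29.4,-6.7,-8.1],"jaw":-0.1},{"offset":[5,7.9,-21.6],"rotation":[-39.2,-9,-10.8],"jaw":-0.1},{"offset":[7,9.9,-27],"rotation":[-49,-11.2,-13.6],"jaw":-0.1}]'; cat > lidgo.py <<'E'
from plan import *
import sys
R=np.array([[-.0074,-1,.0032],[.899,-.0074,-.438],[.438,0,.899]]); g=np.array([.5135,-.3341,.0747])
T=np.c_[-R[:,2],-R[:,0],np.cross(-R[:,2],-R[:,0])]
go(g+float(sys.argv[1])*R[:,2],T)
E
python3 lidgo.py .10
```

```text
time_s: 16.48
tool_pos: [0.5482, -0.2441, 0.387]
orientation: [-0.664, 0.126, 0.669, 0.31]
wrist_force: [1.6, 0.3, -0.8]
width: 0.549
offset cm [ 2.78 19.65 -9.66] len 22.1 rot [-35.53  -7.83  -9.88] ang 37.7 gp now [ 0.5597 -0.2057  0.2372] F [ 1.6  0.3 -0.8] w 0.549 t 16.48
```

```bash
python3 -m handwheel '[{"offset":[0.7,5,-2.4],"rotation":[-8.9,-2,-2.5],"jaw":-0.1},{"offset":[1.4,10,-4.8],"rotation":[-17.8,-3.9,-4.9],"jaw":-0.1},{"offset":[2.1,15,-7.2],"rotation":[-26.7,-5.9,-7.4],"jaw":-0.1},{"offset":[2.8,19.6,-9.6],"rotation":[-35.5,-7.8,-9.9],"jaw":-0.1},{"offset":[2.8,19.6,-9.6],"rotation":[-35.5,-7.8,-9.9],"jaw":-0.1}]'; python3 lidgo.py .10;  python3 -c "
from plan import *
c=env.camera('scene');crop(c,'s15',280,110,380,220,6)
t=env.camera('top');crop(t,'t15',300,160,420,260,6)
";python3 lidgo.py .0
```

```text
time_s: 17.1
tool_pos: [0.5122, -0.4479, 0.2975]
orientation: [-0.686, -0.162, 0.691, 0.16]
wrist_force: [0.1, 0.6, -0.6]
width: 0.549
offset cm [-0.49 -0.48 -0.21] len 0.7 rot [-0.34  0.26  0.32] ang 0.5 gp now [ 0.511  -0.3793  0.1585] F [ 0.1  0.6 -0.6] w 0.549 t 17.1
offset cm [ 9.73 -0.06 -0.09] len 9.7 rot [-0.26  0.09  0.14] ang 0.3 gp now [ 0.5128 -0.3771  0.162 ] F [-0.6 -0.5  1.5] w 0.551 t 17.2
```

View pics/s15.png

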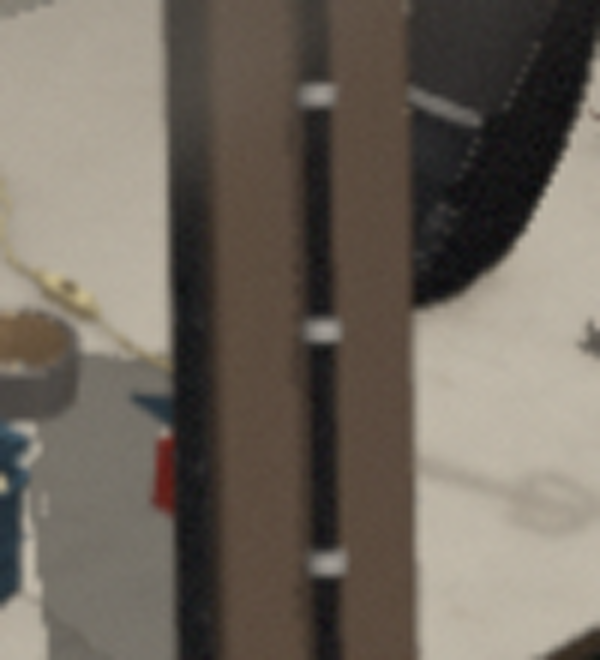

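View pics/t15.png

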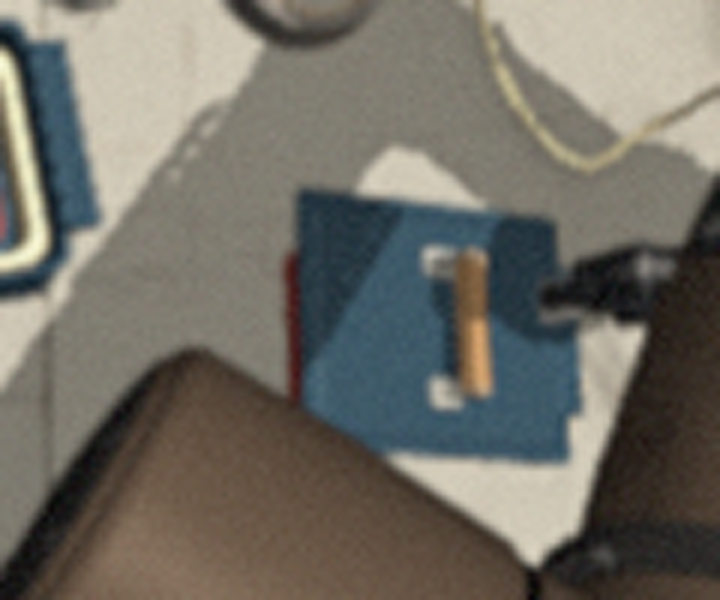

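```bash
python3 -m handwheel '[{"offset":[4,-0.06,-0.09],"rotation":[-0.2,0,0],"jaw":-0.1},{"offset":[7,-0.06,-0.09],"rotation":[-0.2,0,0],"jaw":-0.1},{"offset":[9,-0.06,-0.09],"rotation":[-0.2,0,0],"jaw":-0.1},{"offset":[9.6,-0.06,-0.09],"rotation":[-0.2,0,0],"jaw":-0.1}]' 100;  python3 -c "
from plan import *
t=env.camera('top');crop(t,'t16',300,160,420,260,6)
t=env.camera('top')
";python3 lidgo.py .0
```

```text
time_s: 17.7
tool_pos: [0.5142, -0.4006, 0.2149]
orientation: [-0.687, -0.163, 0.69, 0.157]
wrist_force: [-0.6, -0.3, 0.9]
width: 0.546
offset cm [0.13 0.11 0.04] len 0.2 rot [0.   0.12 0.12] ang 0.2 gp now [ 0.5136 -0.3334  0.0765] F [ 1.   0.5 -0.2] w 0.551 t 17.8
```

View pics/t16.png

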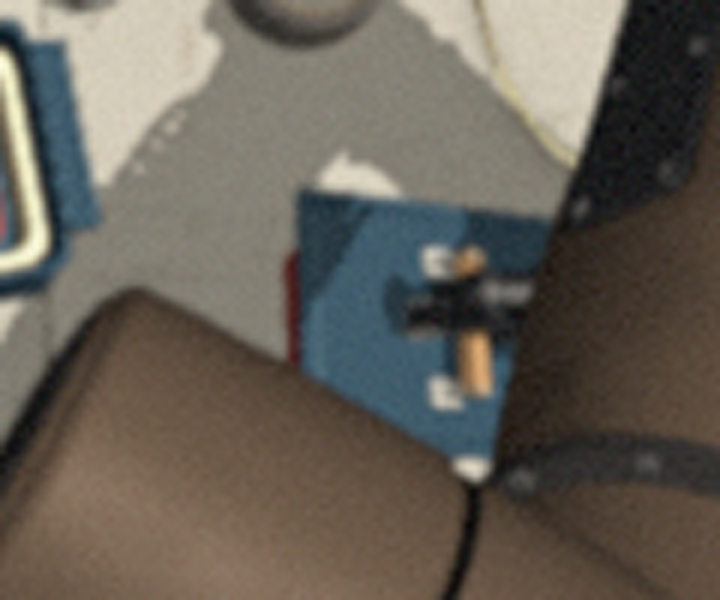

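```bash
python3 -m handwheel '[{"offset":[0.1,0.1,0],"rotation":[0,0,0],"jaw":1},{"offset":[0.1,0.1,0],"rotation":[0,0,0],"jaw":1},{"offset":[0.1,0.1,0],"rotation":[0,0,0],"jaw":1},{"offset":[0.1,0.1,0],"rotation":[0,0,0],"jaw":1}]' 110;  python3 -m handwheel '[{"offset":[0.1,0.1,0],"rotation":[0,0,0],"jaw":1},{"offset":[0.1,0.1,0],"rotation":[0,0,0],"jaw":1}]' 110; python3 lidgo.py .0
```

```text
time_s: 18.3
tool_pos: [0.5146, -0.4026, 0.2152]
orientation: [-0.688, -0.162, 0.69, 0.156]
wrist_force: [-0.6, -1.5, 4.9]
width: 0.119
time_s: 18.55
tool_pos: [0.5146, -0.4028, 0.215]
orientation: [-0.688, -0.163, 0.69, 0.156]
wrist_force: [-0.3, 1.5, 9.3]
width: 0.118
offset cm [ 0.13 -0.03  0.06] len 0.1 rot [0.06 0.03 0.1 ] ang 0.1 gp now [ 0.514  -0.3347  0.0758] F [-0.3  1.5  9.3] w 0.118 t 18.55
```

```bash
cat > hook.py <<'E'
from plan import *
import sys
BX=dict(x=.590,y=.0065,yaw=100.7); GZ=.0303
def lidpose(alpha,xt,zt,yt=0.): # tongue lower end edge at box (xt,yt,zt)
    B=Ro.from_euler('z',BX["yaw"],degrees=True).as_matrix()
    R=B@Ro.from_euler('y',-alpha,degrees=True).as_matrix()
    o=B@np.array([xt,yt,zt])+[BX["x"],BX["y"],0]-R@[-.111,0,0]
    return R,o
def tgt(alpha,xt,zt,yt=0.):
    R,o=lidpose(alpha,xt,zt,yt); T=np.c_[-R[:,2],-R[:,0],np.cross(-R[:,2],-R[:,0])]
    go(o+GZ*R[:,2],T)
def now():
    s=env.read_state(); T=Ro.from_quat(s["orientation"]).as_matrix(); R=np.c_[-T[:,1],T[:,2],-T[:,0]]
    gp=s["tool_pos"]+.155*T[:,0]; o=gp-GZ*R[:,2]; B=Ro.from_euler('z',BX["yaw"],degrees=True).as_matrix(); c=np.array([BX["x"],BX["y"],0])
    f=lambda p:((B.T@(o+R@np.array(p)-c))*1000).round(1)
    print("tongue in box mm",f([-.111,0,0]),"far",f([.101,0,0]),"lid R in box euler zyx",Ro.from_matrix(B.T@R).as_euler('ZYX',degrees=True).round(2),"F",s["wrist_force"].round(1),"tau",s["wrist_torque"].round(2),"t",round(s["time_s"],2))
if __name__=="__main__":
    now(); tgt(*[float(a) for a in sys.argv[1:]])
E
python3 hook.py 22 -.075 .16
```

```text
tongue in box mm [-4.062e+02  1.532e+02 -2.000e-01] far [-218.7  119.6   93. ] lid R in box euler zyx [-1.016e+01 -2.608e+01 -2.000e-02] F [-0.3  1.5  9.3] tau [0.69 0.24 0.12] t 18.55
offset cm [  1.94 -39.99  -8.65] len 41.0 rot [-9.28 -4.16  4.06] ang 11.0 gp now [ 0.514  -0.3347  0.0758] F [-0.3  1.5  9.3] w 0.118 t 18.55
```

```bash
python3 -m handwheel '[{"offset":[-1.8,-0.9,0],"rotation":[0,0,0],"jaw":1},{"offset":[-5.4,-2.6,0],"rotation":[0,0,0],"jaw":1},{"offset":[-9.9,-4.8,0],"rotation":[0,0,0],"jaw":1},{"offset":[-14.4,-7,0],"rotation":[0,0,0],"jaw":1},{"offset":[-17.1,-8.3,0],"rotation":[0,0,0],"jaw":1}]' 110; python3 -c "
from plan import *
c=env.camera('scene');crop(c,'s17',280,110,380,220,6)
t=env.camera('top');crop(t,'t17',290,140,430,260,5)
";python3 hook.py 22 -.075 .16
```

```text
time_s: 19.18
tool_pos: [0.5143, -0.4035, 0.4091]
orientation: [0.689, 0.162, -0.689, -0.155]
wrist_force: [0.9, -0.7, -2.8]
width: 0.114
tongue in box mm [-408.4  152.4  195.3] far [-220.4  119.3  287.6] lid R in box euler zyx [ -9.99 -25.81  -0.39] F [-0.5 -1.3 -2.3] tau [-1.82 -0.03 -0.03] t 19.27
offset cm [ 19.44 -31.56  -8.64] len 38.1 rot [-9.15 -4.44  3.77] ang 10.8 gp now [ 0.5148 -0.3363  0.2709] F [-0.5 -1.3 -2.3] w 0.117 t 19.27
```

View pics/t17.png

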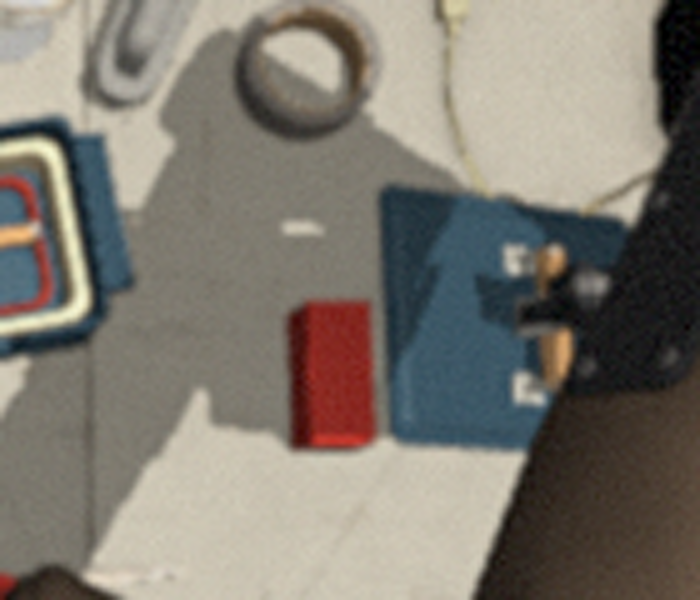

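```bash
python3 hook.py 22 -.07 .19 | tail -1; python3 hook.py 24 -.20 .20 | tail -1
```

```text
offset cm [ 16.95 -33.31  -8.57] len 38.3 rot [-9.15 -4.44  3.77] ang 10.8 gp now [ 0.5148 -0.3363  0.2709] F [-0.5 -1.3 -2.3] w 0.117 t 19.27
offset cm [ 10.08 -21.6  -11.  ] len 26.3 rot [-9.07 -4.6   1.77] ang 10.3 gp now [ 0.5148 -0.3363  0.2709] F [-0.5 -1.3 -2.3] w 0.117 t 19.27
```

```bash
python3 -m handwheel '[{"offset":[1.7,-3.3,-0.9],"rotation":[-1,-0.5,0.4],"jaw":1},{"offset":[4.2,-8.2,-2.1],"rotation":[-2.5,-1.1,0.9],"jaw":1},{"offset":[6.8,-13.3,-3.4],"rotation":[-4,-1.8,1.5],"jaw":1},{"offset":[9.4,-18.4,-4.7],"rotation":[-5.5,-2.5,2.1],"jaw":1},{"offset":[12,-23.5,-6.1],"rotation":[-7,-3.2,2.7],"jaw":1}]' 110; python3 hook.py 22 -.07 .19
```

```text
time_s: 19.9
tool_pos: [0.5728, -0.1376, 0.4043]
orientation: [-0.682, -0.191, 0.7, 0.091]
wrist_force: [0.7, 0.8, -2.9]
width: 0.116
tongue in box mm [-167.9   44.   190.3] far [ 27.   36.  273.4] lid R in box euler zyx [ -2.33 -23.07  -0.27] F [ 0.7  0.8 -2.9] tau [-1.65 -0.41 -0.07] t 19.9
offset cm [ 4.16 -9.49 -3.93] len 11.1 rot [-2.16 -1.17  1.06] ang 2.7 gp now [ 0.5647 -0.0774  0.2617] F [ 0.7  0.8 -2.9] w 0.116 t 19.9
```

```bash
python3 -m handwheel '[{"offset":[2,-4.7,-2],"rotation":[-1,-0.6,0.5],"jaw":1},{"offset":[3.6,-8.2,-3.4],"rotation":[-2,-1.1,1],"jaw":1},{"offset":[4.1,-9.5,-3.9],"rotation":[-2.1,-1.2,1.1],"jaw":1},{"offset":[4.1,-9.5,-3.9],"rotation":[-2.1,-1.2,1.1],"jaw":1}]' 110; python3 -c "
from plan import *
c=env.camera('scene');crop(c,'s18',205,100,325,240,5)
t=env.camera('top');crop(t,'t18',225,100,345,230,5)
";python3 hook.py 22 -.075 .127
```

```text
time_s: 20.4
tool_pos: [0.5963, -0.0287, 0.4033]
orientation: [-0.678, -0.199, 0.705, 0.069]
wrist_force: [-0.3, -0.3, -1.5]
width: 0.119
tongue in box mm [-70.9   1.1 190.2] far [125.7   0.8 269.4] lid R in box euler zyx [ -0.1  -21.95   0.12] F [-0.6 -0.4 -2.5] tau [-1.54 -0.33  0.04] t 20.5
offset cm [ 5.7   2.76 -0.08] len 6.3 rot [-0.1   0.08 -0.05] ang 0.1 gp now [0.5853 0.0267 0.2598] F [-0.6 -0.4 -2.5] w 0.117 t 20.5
```

View pics/s18.png

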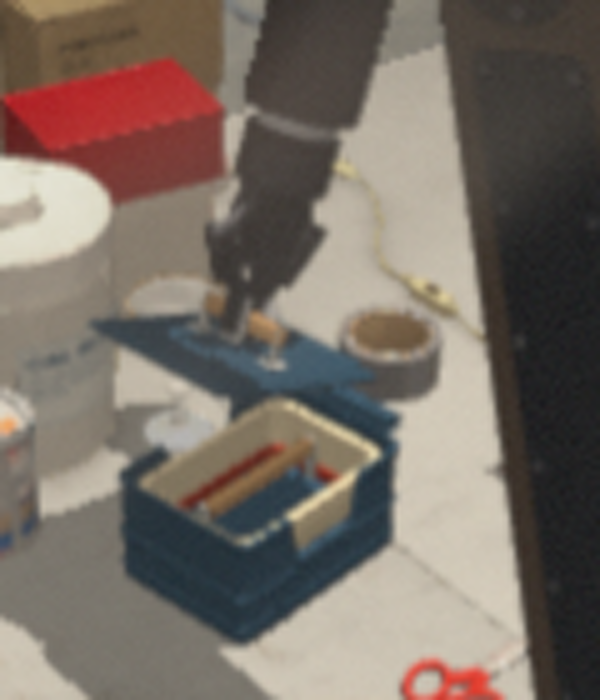

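View pics/t18.png

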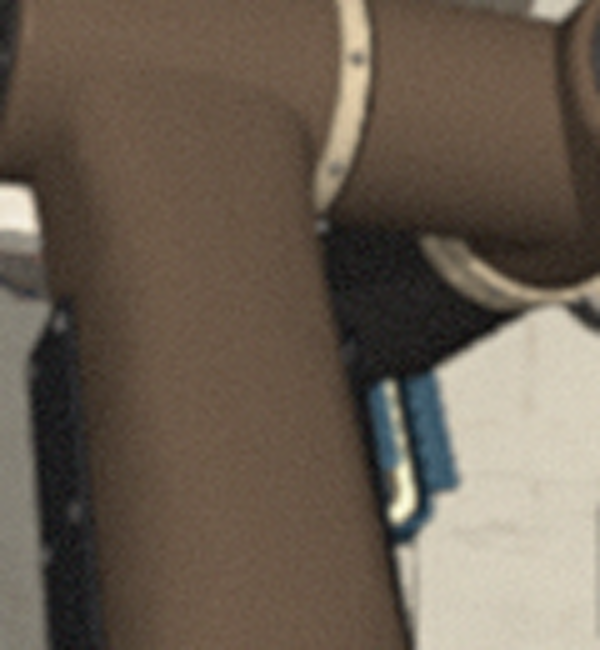

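```bash
cat > ov.py <<'E'
from hook import *
import sys
c=env.camera('scene'); s=env.read_state(); T=Ro.from_quat(s["orientation"]).as_matrix(); R=np.c_[-T[:,1],T[:,2],-T[:,0]]
o=s["tool_pos"]+.155*T[:,0]-GZ*R[:,2]
pl=np.array([[.101,-.075,.003],[.101,.075,.003],[-.098,.075,.003],[-.098,.045,.003],[-.111,.045,.003],[-.111,-.045,.003],[-.098,-.045,.003],[-.098,-.075,.003]])
b=(BX["x"],BX["y"],BX["yaw"])
leaf=np.array([[-.097,-.055,.1265],[-.097,.055,.1265],[-.116,.055,.119],[-.116,-.055,.119]])
P=[(pl@R.T+o,(0,255,0)),(put(rect(-.1,.1,-.075,.075,.11),*b),(0,255,255)),(put(leaf,*b),(0,0,255))]
u=[int(a) for a in sys.argv[2:6]] or [215,130,305,235]
crop(c,sys.argv[1],*u,7,P); crop(c,sys.argv[1]+"r",*u,7); now()
E
python3 ov.py ov1
```

```text
tongue in box mm [-71.2   1.2 190.3] far [125.4   0.7 269.5] lid R in box euler zyx [ -0.14 -21.95   0.11] F [-0.6 -0.6 -1.8] tau [-1.58 -0.33  0.01] t 20.55
```

View pics/ov1.png

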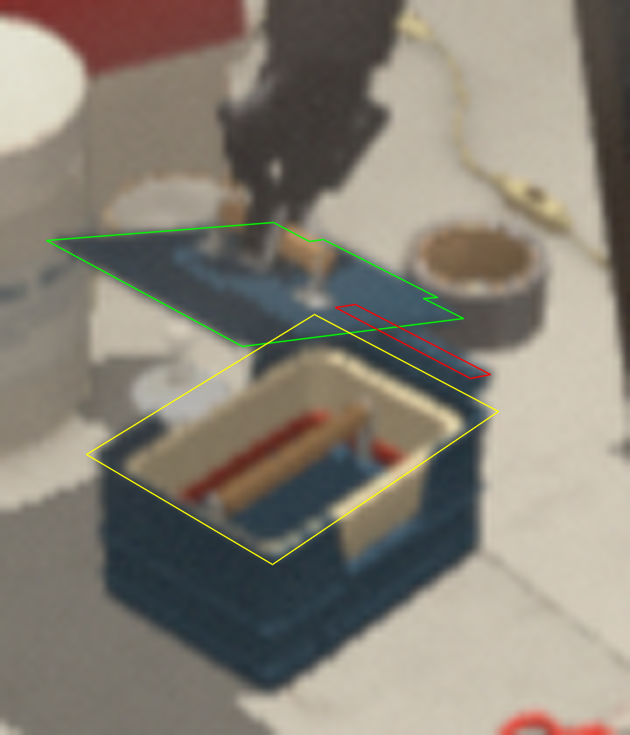

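```bash
python3 -m handwheel '[{"offset":[2.5,1.2,0],"rotation":[0,0,0],"jaw":1},{"offset":[4.5,2.2,-0.05],"rotation":[0,0,0],"jaw":1},{"offset":[5.6,2.7,-0.08],"rotation":[0,0,0],"jaw":1},{"offset":[5.7,2.76,-0.08],"rotation":[0,0,0],"jaw":1}]' 110;python3 ov.py ov2 240 150 305 235; python3 hook.py 22 -.109 .112
```

```text
time_s: 21.05
tool_pos: [0.5976, -0.0353, 0.3398]
orientation: [-0.678, -0.198, 0.705, 0.07]
wrist_force: [-0.2, 0.3, -2.7]
width: 0.119
tongue in box mm [-76.1   0.6 127.1] far [ 1.205e+02 -1.000e-01  2.063e+02] lid R in box euler zyx [ -0.18 -21.94   0.13] F [ 1.   0.3 -2.6] tau [-1.49 -0.29 -0.09] t 21.1
tongue in box mm [-76.1   0.6 127.1] far [ 1.205e+02 -1.000e-01  2.063e+02] lid R in box euler zyx [ -0.18 -21.94   0.13] F [ 1.   0.3 -2.6] tau [-1.49 -0.29 -0.09] t 21.1
offset cm [ 0.16  3.63 -0.01] len 3.6 rot [-0.17  0.06 -0.06] ang 0.2 gp now [0.5869 0.0217 0.1967] F [ 1.   0.3 -2.6] w 0.12 t 21.1
```

View pics/ov2.png

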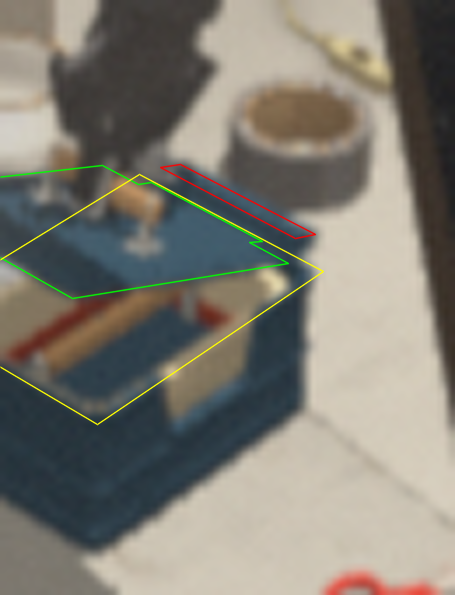

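View pics/ov2r.png

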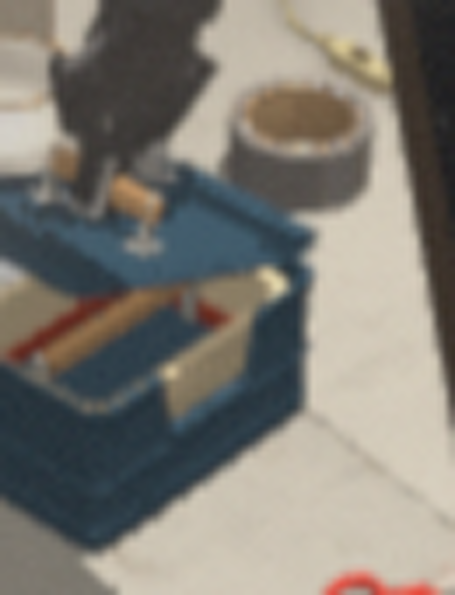

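```bash
python3 -m handwheel '[{"offset":[0.05,1,0],"rotation":[0,0,0],"jaw":1},{"offset":[0.1,2,0],"rotation":[0,0,0],"jaw":1},{"offset":[0.1,2.9,0],"rotation":[0,0,0],"jaw":1},{"offset":[0.1,2.9,0],"rotation":[0,0,0],"jaw":1}]' 110;python3 ov.py ov3 240 150 305 235; python3 hook.py 22 -.110 .112
```

```text
time_s: 21.6
tool_pos: [0.6027, -0.0621, 0.3283]
orientation: [-0.678, -0.197, 0.705, 0.071]
wrist_force: [0.1, 0.3, -2.9]
width: 0.116
tongue in box mm [-103.1    0.8  115.1] far [ 93.6  -0.  194.4] lid R in box euler zyx [ -0.24 -21.95   0.15] F [ 0.4  0.1 -2. ] tau [-1.44 -0.29  0.03] t 21.65
tongue in box mm [-103.1    0.8  115.1] far [ 93.6  -0.  194.4] lid R in box euler zyx [ -0.24 -21.95   0.15] F [ 0.4  0.1 -2. ] tau [-1.44 -0.29  0.03] t 21.65
offset cm [ 0.02  0.78 -0.02] len 0.8 rot [-0.22  0.06 -0.05] ang 0.2 gp now [ 0.5918 -0.0048  0.1847] F [ 0.4  0.1 -2. ] w 0.12 t 21.65
```

View pics/ov3r.png

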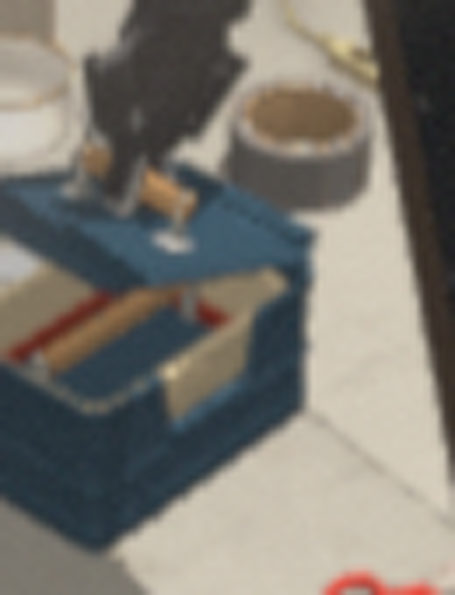

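```bash
python3 -m handwheel '[{"offset":[0,0.3,0],"rotation":[0,0,0],"jaw":1},{"offset":[0,0.6,0],"rotation":[0,0,0],"jaw":1}]' 110;python3 hook.py 15 -.110 .112
```

```text
time_s: 21.9
tool_pos: [0.6038, -0.0672, 0.3263]
orientation: [-0.678, -0.198, 0.704, 0.07]
wrist_force: [0.5, 0.3, -2.3]
width: 0.118
tongue in box mm [-108.6    0.7  112.9] far [ 88.   -0.  192.2] lid R in box euler zyx [ -0.22 -21.95   0.14] F [ 0.5  0.3 -2.3] tau [-1.5  -0.33 -0.07] t 21.9
offset cm [ 1.51 -2.   -0.01] len 2.5 rot [-0.2   0.07  6.95] ang 6.9 gp now [ 0.5928 -0.0103  0.1825] F [ 0.5  0.3 -2.3] w 0.118 t 21.9
```

```bash
python3 -m handwheel '[{"offset":[0.72,-1.0,0],"rotation":[0,0,3.5],"jaw":1},{"offset":[1.5,-2.0,0],"rotation":[-0.2,0,6.95],"jaw":1},{"offset":[1.5,-2.0,0],"rotation":[-0.2,0,6.95],"jaw":1}]' 110;python3 hook.py 8 -.1105 .1115
```

```text
time_s: 22.28
tool_pos: [0.5989, -0.0423, 0.3197]
orientation: [-0.689, -0.158, 0.707, 0.026]
wrist_force: [-0.7, -0.9, -2.4]
width: 0.119
tongue in box mm [-108.9    0.6  112. ] far [ 95.9   1.  166.9] lid R in box euler zyx [  0.12 -15.     0.1 ] F [-0.7 -0.9 -2.4] tau [-1.02 -0.13 -0.01] t 22.27
offset cm [ 1.5  -2.01 -0.04] len 2.5 rot [0.12 0.13 7.  ] ang 7.0 gp now [ 0.5911 -0.003   0.17  ] F [-0.7 -0.9 -2.4] w 0.119 t 22.27
```

```bash
python3 -m handwheel '[{"offset":[0.72,-1.0,0],"rotation":[0,0,3.5],"jaw":1},{"offset":[1.5,-2.0,0],"rotation":[0.1,0.1,7],"jaw":1},{"offset":[1.5,-2.0,0],"rotation":[0.1,0.1,7],"jaw":1}]' 110;python3 ov.py ov4 225 150 305 235;python3 hook.py 3 -.1105 .111
```

```text
time_s: 22.65
tool_pos: [0.5941, -0.019, 0.3101]
orientation: [-0.697, -0.116, 0.707, -0.017]
wrist_force: [-0.0, 0.1, -2.3]
width: 0.121
tongue in box mm [-110.1    0.6  111.4] far [ 99.8   0.9 141.2] lid R in box euler zyx [ 0.08 -8.08  0.06] F [ 0.2  0.1 -2.3] tau [-0.56 -0.13  0.02] t 22.7
tongue in box mm [-110.1    0.6  111.4] far [ 99.8   0.9 141.2] lid R in box euler zyx [ 0.08 -8.08  0.06] F [ 0.2  0.1 -2.3] tau [-0.56 -0.13  0.02] t 22.7
offset cm [ 1.09 -1.55 -0.05] len 1.9 rot [0.08 0.07 5.08] ang 5.1 gp now [0.5901 0.002  0.157 ] F [ 0.2  0.1 -2.3] w 0.117 t 22.7
```

View pics/ov4r.png

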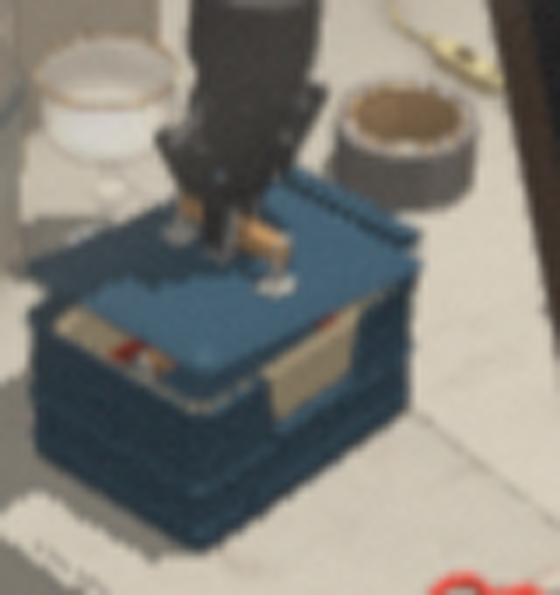

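View pics/ov4.png

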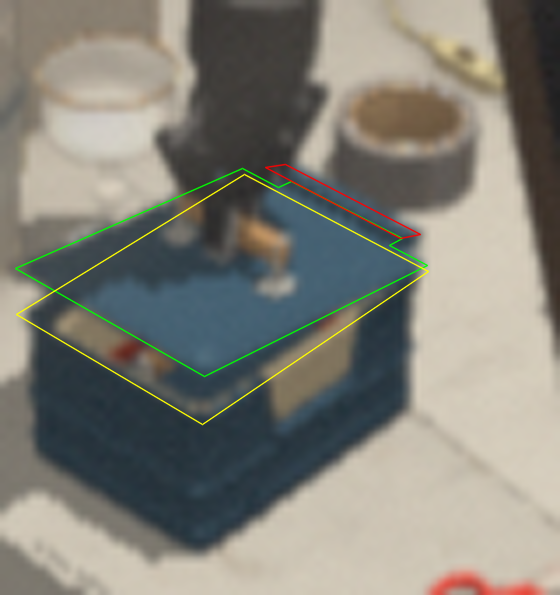

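```bash
python3 -m handwheel '[{"offset":[0.54,-0.77,0],"rotation":[0,0,2.5],"jaw":1},{"offset":[1.0,-1.5,-0.05],"rotation":[0.1,0,5],"jaw":1},{"offset":[1.0,-1.5,-0.05],"rotation":[0.1,0,5],"jaw":1}]' 110;python3 ov.py ov5 225 150 305 235;python3 hook.py 0 -.111 .110
```

```text
time_s: 23.08
tool_pos: [0.5917, -0.0035, 0.3026]
orientation: [-0.701, -0.085, 0.706, -0.047]
wrist_force: [-0.5, 0.6, -2.4]
width: 0.116
tongue in box mm [-110.9    0.3  111.6] far [100.8   0.3 123.4] lid R in box euler zyx [-0.01 -3.18  0.09] F [-0.5 -0.7 -1.7] tau [-0.23 -0.03 -0.  ] t 23.12
tongue in box mm [-110.9    0.3  111.6] far [100.8   0.3 123.4] lid R in box euler zyx [-0.01 -3.18  0.09] F [-0.5 -0.7 -1.7] tau [-0.23 -0.03 -0.  ] t 23.12
offset cm [ 0.81 -0.99 -0.  ] len 1.3 rot [-0.01  0.09  3.18] ang 3.2 gp now [0.5901 0.0047 0.148 ] F [-0.5 -0.7 -1.7] w 0.118 t 23.12
```

View pics/ov5r.png

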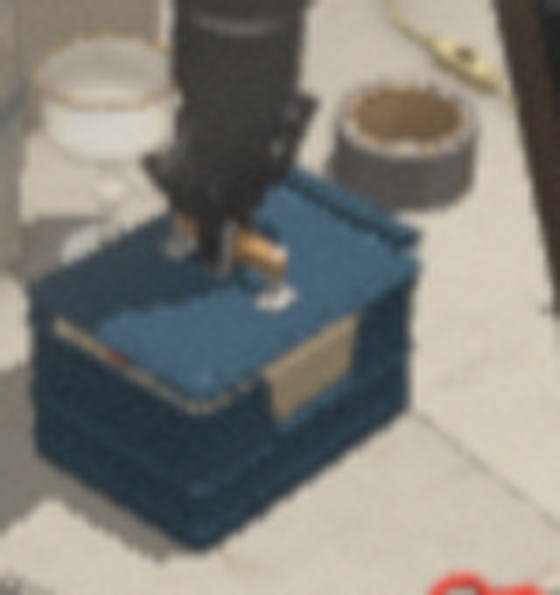

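Aligned and no contact yet. Swing the last 3°.

```bash
python3 -m handwheel '[{"offset":[0.35,-0.45,0],"rotation":[0,0,1.5],"jaw":1},{"offset":[0.65,-0.9,0],"rotation":[0,0,2.8],"jaw":1},{"offset":[0.7,-0.97,0],"rotation":[0,0.1,3.2],"jaw":1}]' 110;python3 hook.py 0 -.111 .110
```

```text
time_s: 23.5
tool_pos: [0.5898, 0.0065, 0.2959]
orientation: [-0.704, -0.066, 0.704, -0.066]
wrist_force: [-0.1, -0.4, -2.7]
width: 0.117
tongue in box mm [-111.2    0.3  110.8] far [100.8   0.4 110.5] lid R in box euler zyx [0.02 0.07 0.03] F [-0.1 -0.4 -2.7] tau [ 0.03  0.05 -0.04] t 23.5
offset cm [ 0.06  0.   -0.02] len 0.1 rot [ 0.02  0.03 -0.07] ang 0.1 gp now [0.5897 0.0063 0.1409] F [-0.1 -0.4 -2.7] w 0.117 t 23.5
```

```bash
python3 -m handwheel '[{"offset":[0.1,0,0],"rotation":[0,0,0],"jaw":1},{"offset":[0.2,0,0],"rotation":[0,0,0],"jaw":1}]' 110;python3 ov.py ov6 225 150 305 235; python3 hook.py 0 -.111 .110
```

```text
time_s: 23.75
tool_pos: [0.5897, 0.0067, 0.2946]
orientation: [-0.704, -0.066, 0.704, -0.067]
wrist_force: [-5.9, 2.2, 9.3]
width: 0.12
tongue in box mm [-111.     0.2  109.4] far [101.    0.4 109.2] lid R in box euler zyx [0.04 0.05 0.02] F [-2.8  0.9  2.5] tau [0.64 1.19 0.01] t 23.8
tongue in box mm [-111.     0.2  109.4] far [101.    0.4 109.2] lid R in box euler zyx [0.04 0.05 0.02] F [-2.8  0.9  2.5] tau [0.64 1.19 0.01] t 23.8
offset cm [-0.07  0.02 -0.02] len 0.1 rot [ 0.04  0.02 -0.05] ang 0.1 gp now [0.5897 0.0065 0.1396] F [-2.8  0.9  2.5] w 0.117 t 23.8
```

View pics/ov6r.png

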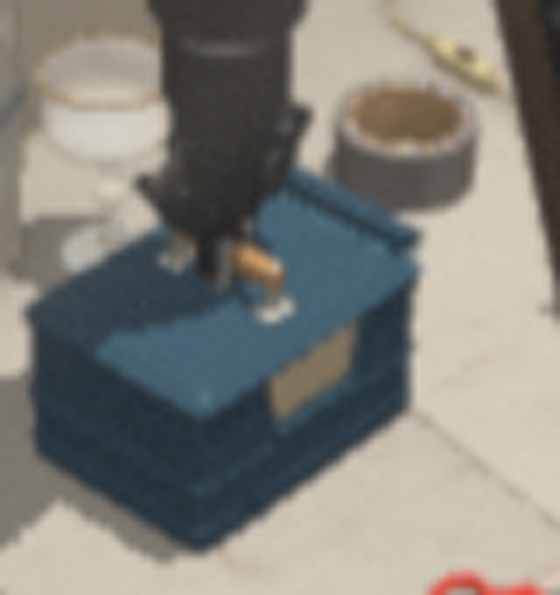

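```bash
python3 -m handwheel '[{"offset":[0,0,0],"rotation":[0,0,0],"jaw":0.2},{"offset":[0,0,0],"rotation":[0,0,0],"jaw":0.2},{"offset":[0,0,0],"rotation":[0,0,0],"jaw":0.2}]' 40;python3 -m handwheel '[{"offset":[-1,0,0],"rotation":[0,0,0],"jaw":0.2},{"offset":[-4,0,0],"rotation":[0,0,0],"jaw":0.2},{"offset":[-9,0,0],"rotation":[0,0,0],"jaw":0.2},{"offset":[-14,0,0],"rotation":[0,0,0],"jaw":0.2},{"offset":[-18,0,0],"rotation":[0,0,0],"jaw":0.2}]';python3 ov.py ov7 225 150 305 235
```

```text
time_s: 24.18
tool_pos: [0.5898, 0.0066, 0.2947]
orientation: [0.704, 0.066, -0.704, 0.066]
wrist_force: [-0.7, 0.2, 0.5]
width: 0.402
time_s: 24.8
tool_pos: [0.5896, 0.0065, 0.4779]
orientation: [0.705, 0.066, -0.703, 0.066]
wrist_force: [0.5, 0.9, -0.7]
width: 0.4
tongue in box mm [-111.6   -2.2  298.6] far [100.4  -2.  298.1] lid R in box euler zyx [ 0.07  0.13 -0.56] F [ 2.4 -0.9  6.6] tau [-0.05 -0.42 -0.03] t 24.85
```

View pics/ov7r.png

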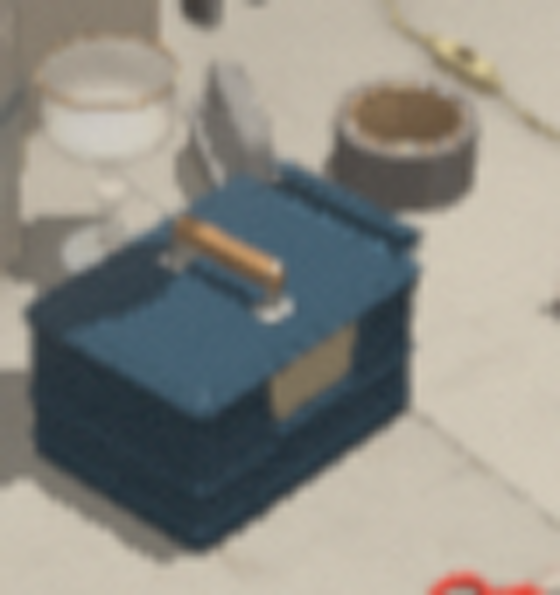

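```bash
python3 -m handwheel '[{"offset":[0,-5,0],"rotation":[0,0,0],"jaw":0.2},{"offset":[0,-10,0],"rotation":[0,0,0],"jaw":0.2},{"offset":[0,-15,0],"rotation":[0,0,0],"jaw":0.2},{"offset":[0,-21,0],"rotation":[0,0,0],"jaw":0.2},{"offset":[0,-27,0],"rotation":[0,0,0],"jaw":0.2}]';python3 -c "
from plan import *
t=env.camera('top');c=env.camera('scene')
cv2.imwrite('pics/fin_t.png',t['pixels'][:,:,::-1]);cv2.imwrite('pics/fin_s.png',c['pixels'][:,:,::-1])
crop(t,'fin_tz',235,150,330,225,8);print(env.read_state()['time_s'])"
```

```text
time_s: 25.48
tool_pos: [0.5392, 0.273, 0.4838]
orientation: [0.708, 0.066, -0.7, 0.067]
wrist_force: [1.1, 0.7, -0.3]
width: 0.396
25.575
```

View pics/fin_t.png

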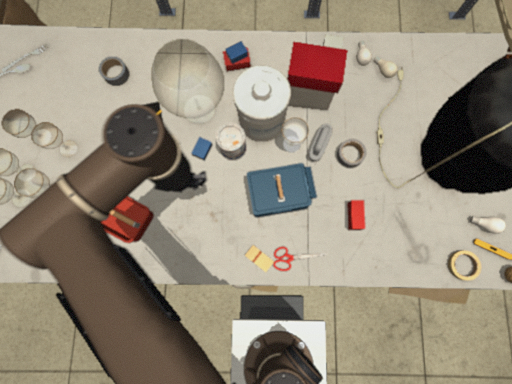

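View pics/fin_tz.png

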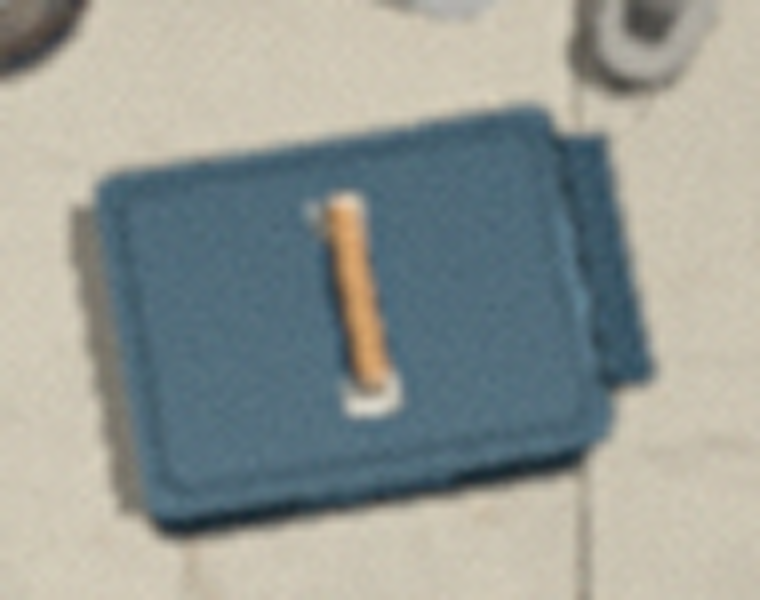

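View pics/fin_s.png

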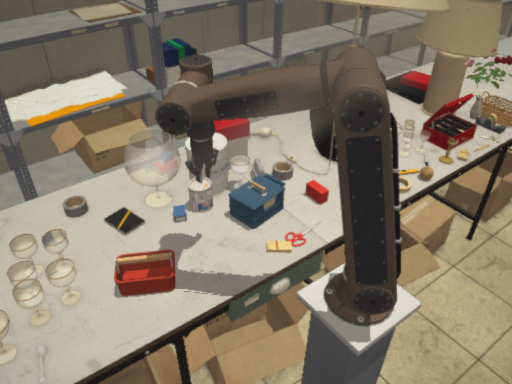

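```bash
python3 -c "
from station import env
print(env.job_done())"
```

```text
the job is handed in; nothing more can be done
None
```

The boxes are put away as asked, and I handed the job in at about 25.6 s of the 69 s allowed.

**What I did**
- **Middle box:** I lowered it into the large box by its near rim and felt it touch the floor within 1 mm of the expected height. Then I let go.
- **Small box:** I lowered it by its bar into the middle box, and contact again came at the expected height. There were two red boxes. I took the smaller one, whose size matched the listing.
- **Lid:** I slid the tongue under the lip at a 22° tilt with no contact force. Then I swung it flat, pressed lightly (about 9 N) and let go.

**What the last pictures show**
- The lid lies parallel to the rim, with its tongue hidden under the lip.
- The large box stands where it was, the bystanders look unmoved, and the gripper is clear of everything.
- By the robot's own pose reading just before letting go, the lid was within about 1 mm and 0.1° of closed.

**What disagreed**
- **Pose of the large box:** the two cameras differed by several millimetres. I used a compromise, and nothing touched on the way in.
- **Blue surface in the pictures:** a surface about 50 mm up inside the large box showed through the floors of the inner boxes. No force was felt there, so I took it for a picture effect and trusted the contact heights. With the lid on, I could not check the inner boxes by eye at the end.

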